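# Weigh two lamp housings and load the heavier by its T-key

## Task

The two closed lamp housings in the tray look alike, but only the heavier one has its steel core: set them, without dropping them, in the middle of opposite pans of the balance, let go and see which pan goes down. Put the head of the T-key through the slot of the heavier one, turn it a full quarter turn to lock and let go for a moment to see that this pan stays down; then lift that housing by the key alone and set it down fully home and flat in the free nest of the fixture, the key left locked in it. Leave the lighter housing on its pan, keep both housings upright, and do not disturb the spools, the bottle or the jar.

Things in the scene. Friction and masses are not known exactly. Their poses are not given: they have to be found in the camera images.
- balance: Equal-arm balance with two level top pans, fixed. Origin: centre of the base's underside; y runs from the right pan to the left pan. Base 130 (x) x 330 (y) x 22 high; between the pans stands a column 30 (x) x 24 (y) with a scale plate 12 (x) x 80 (y), top 172 mm above the table.
- pan_left_top (a point): Centre of the upper face of the left pan: flat steel disc 130 in diameter, 6 thick, no rim, at y = +135 mm of the balance; 85 mm above the table when level, moving with the pan. Stays level.
- pan_right_top (a point): The same of the right pan, at y = -135 mm of the balance.
- pan_left (a joint): Height of the left pan in m from its level position, positive up, stops at -0.012 and +0.012. The pans move oppositely; a weak spring levels the empty balance, and the difference between the two housings takes the heavier one to its lower stop within about a second of release (also with the key in either one).
- pan_right (a joint): Height of the right pan, likewise (the opposite of the left one).
- housing_a: Closed black lamp housing, 100 long (x) x 60 wide (y) x 40 high, 0.23 to 0.46 kg, one of two look-alikes lying in the tray; one is heavier by 0.11 kg or more, which one varies. Origin: centre of its underside. Half a turn about z makes no difference. Easily gripped from above across its 60 mm width.
- housing_b: Closed black lamp housing, 100 long (x) x 60 wide (y) x 40 high, 0.23 to 0.46 kg, one of two look-alikes lying in the tray; one is heavier by 0.11 kg or more, which one varies. Origin: centre of its underside. Half a turn about z makes no difference. Easily gripped from above across its 60 mm width.
- slot_a (a point): Centre of the slot of housing_a, on the upper face of its deck, 36 mm above its underside (the outer wall, 4 thick, rises 4 more). Deck 6 thick; slot 48 long (housing's x) x 18 wide; below it, free space to 13 mm above the underside. Under the deck a groove 18 wide, 3 deep, along y, takes the turned key head on lifting: the housing then turns with the key.
- slot_b (a point): Centre of the slot of housing_b, on the upper face of its deck, 36 mm above its underside (the outer wall, 4 thick, rises 4 more). Deck 6 thick; slot 48 long (housing's x) x 18 wide; below it, free space to 13 mm above the underside. Under the deck a groove 18 wide, 3 deep, along y, takes the turned key head on lifting: the housing then turns with the key.
- key: Steel T-head lifting key, 0.05 kg, upright in its stand, z up. Origin: on its axis, at the underside of its round collar (28 diameter, 6 high). From 26 to 52 mm above the origin a flat wing grip 50 long (x) x 14 thick (y). From 12 to 20 mm below it the T-head, a bar 40 long (x, parallel to the wing) x 12 wide; round stem between.
- key_head (a point): Centre of the key's T-head, 16 mm below the key's origin. In a housing the collar rests on the deck and the head stands 6 mm below the deck's underside, free to turn; turned by a quarter it can lift the housing, after 3 to 6 mm of play.
- key_stand: Stand of the key, fixed block 74 (x) x 46 (y) x 30 high with a pocket 46 x 18 along its x, in which the key's head stands; the key's collar rests on its top. Origin: centre of its underside.
- tray: Fixed shallow tray, 350 (x) x 210 (y), 14 high rim 4 thick, floor 4 thick, in which the housings and two spools stand. Origin: centre of its underside.
- fixture: Fixed dispensing fixture, a dark plate 270 (x) x 150 (y) x 20 thick with two nests for housings; the nest at its x = +60 mm already has a finished housing (fixed, its top 60 mm above the table), the one at x = -60 mm is free. Origin: centre of its underside.
- nest (a point): Centre of the floor of the free nest, on the plate's top face (20 mm above the table). The housing lies with its length along the fixture's y; aluminium stops (two at each end and two along each side, 8 mm high plus sloping lead-ins to about 15 mm) leave it about 4 mm of play each way.
- spool_1: Loose copper-coloured spool, 36 diameter x 42 high, standing in the tray; leave alone. Origin: centre of its underside.
- spool_2: Second such spool, likewise.
- cartridge: Loose white bottle, 48 diameter x 170 high, behind the balance; leave alone. Origin: centre of its underside.
- jar: Loose amber jar, 68 diameter x 80 high, behind the balance; leave alone. Origin: centre of its underside.
Things that resemble listed ones, but are neither listed nor needed, are in the scene too. Leave any yellow look-alike of the key alone.

How it is judged (in metres and radians):
On the way, in this order (a step that is already met when the one before it is completed fails the run):
1. the two housings rest on opposite pans (centres within 35 mm of the pans' centres), let go and still, and the balance is tipped (a pan 9 mm or more from level) (((horizontal distance between housing_a and pan_left_top below 0.035 m and z of housing_a in the frame of pan_left_top between -0.004 and 0.004 m and horizontal distance between housing_b and pan_right_top below 0.035 m and z of housing_b in the frame of pan_right_top between -0.004 and 0.004 m) or (horizontal distance between housing_b and pan_left_top below 0.035 m and z of housing_b in the frame of pan_left_top between -0.004 and 0.004 m and horizontal distance between housing_a and pan_right_top below 0.035 m and z of housing_a in the frame of pan_right_top between -0.004 and 0.004 m)) and (value of joint pan_left above 0.009 m or value of joint pan_left below -0.009 m) and contact force between the fingers and housing_a below 0.05 N and contact force between the fingers and housing_b below 0.05 N and linear speed of each of housing_a, housing_b below 0.02 m/s), for 0.2 s.
2. the key is locked in the housing whose pan is down, both housings on their pans, and the fingers touch neither the key nor a housing (((x of key in the frame of housing_a between -0.007 and 0.007 m and y of key in the frame of housing_a between -0.007 and 0.007 m and z of key in the frame of housing_a between 0.032 and 0.046 m and angle between the x axis of key and the y axis of housing_a, either way round below 0.35 rad and horizontal distance between housing_a and pan_left_top below 0.035 m and z of housing_a in the frame of pan_left_top between -0.004 and 0.004 m and horizontal distance between housing_b and pan_right_top below 0.035 m and z of housing_b in the frame of pan_right_top between -0.004 and 0.004 m and value of joint pan_left below -0.009 m and contact force between the fingers and key below 0.05 N and contact force between the fingers and housing_a below 0.05 N and contact force between the fingers and housing_b below 0.05 N) or (x of key in the frame of housing_a between -0.007 and 0.007 m and y of key in the frame of housing_a between -0.007 and 0.007 m and z of key in the frame of housing_a between 0.032 and 0.046 m and angle between the x axis of key and the y axis of housing_a, either way round below 0.35 rad and horizontal distance between housing_a and pan_right_top below 0.035 m and z of housing_a in the frame of pan_right_top between -0.004 and 0.004 m and horizontal distance between housing_b and pan_left_top below 0.035 m and z of housing_b in the frame of pan_left_top between -0.004 and 0.004 m and value of joint pan_right below -0.009 m and contact force between the fingers and key below 0.05 N and contact force between the fingers and housing_a below 0.05 N and contact force between the fingers and housing_b below 0.05 N) or (x of key in the frame of housing_b between -0.007 and 0.007 m and y of key in the frame of housing_b between -0.007 and 0.007 m and z of key in the frame of housing_b between 0.032 and 0.046 m and angle between the x axis of key and the y axis of housing_b, either way round below 0.35 rad and horizontal distance between housing_b and pan_left_top below 0.035 m and z of housing_b in the frame of pan_left_top between -0.004 and 0.004 m and horizontal distance between housing_a and pan_right_top below 0.035 m and z of housing_a in the frame of pan_right_top between -0.004 and 0.004 m and value of joint pan_left below -0.009 m and contact force between the fingers and key below 0.05 N and contact force between the fingers and housing_b below 0.05 N and contact force between the fingers and housing_a below 0.05 N) or (x of key in the frame of housing_b between -0.007 and 0.007 m and y of key in the frame of housing_b between -0.007 and 0.007 m and z of key in the frame of housing_b between 0.032 and 0.046 m and angle between the x axis of key and the y axis of housing_b, either way round below 0.35 rad and horizontal distance between housing_b and pan_right_top below 0.035 m and z of housing_b in the frame of pan_right_top between -0.004 and 0.004 m and horizontal distance between housing_a and pan_left_top below 0.035 m and z of housing_a in the frame of pan_left_top between -0.004 and 0.004 m and value of joint pan_right below -0.009 m and contact force between the fingers and key below 0.05 N and contact force between the fingers and housing_b below 0.05 N and contact force between the fingers and housing_a below 0.05 N))), for 0.2 s.
3. that housing is lifted clear (its underside 120 mm above the table) by the key alone, the other one still on a pan (((x of key in the frame of housing_a between -0.007 and 0.007 m and y of key in the frame of housing_a between -0.007 and 0.007 m and z of key in the frame of housing_a between 0.032 and 0.046 m and angle between the x axis of key and the y axis of housing_a, either way round below 0.35 rad and height (world z) of housing_a above 0.12 m and contact force between the fingers and key above 0.5 N and contact force between the fingers and housing_a below 0.05 N and ((horizontal distance between housing_b and pan_left_top below 0.035 m and z of housing_b in the frame of pan_left_top between -0.004 and 0.004 m) or (horizontal distance between housing_b and pan_right_top below 0.035 m and z of housing_b in the frame of pan_right_top between -0.004 and 0.004 m))) or (x of key in the frame of housing_b between -0.007 and 0.007 m and y of key in the frame of housing_b between -0.007 and 0.007 m and z of key in the frame of housing_b between 0.032 and 0.046 m and angle between the x axis of key and the y axis of housing_b, either way round below 0.35 rad and height (world z) of housing_b above 0.12 m and contact force between the fingers and key above 0.5 N and contact force between the fingers and housing_b below 0.05 N and ((horizontal distance between housing_a and pan_left_top below 0.035 m and z of housing_a in the frame of pan_left_top between -0.004 and 0.004 m) or (horizontal distance between housing_a and pan_right_top below 0.035 m and z of housing_a in the frame of pan_right_top between -0.004 and 0.004 m))))), for 0.1 s.
At the end, for the whole second after the job is handed in: The heavier housing, key locked in it (within 7 mm, 0.35 rad of a quarter turn), lies flat in the free nest: within 8 mm of its centre, 3 mm of its floor, 0.14 rad of the fixture's y, tilt under 0.04 rad. The other rests on a pan, within 35 mm of its centre. All at rest (((x of key in the frame of housing_a between -0.007 and 0.007 m and y of key in the frame of housing_a between -0.007 and 0.007 m and z of key in the frame of housing_a between 0.032 and 0.046 m and angle between the x axis of key and the y axis of housing_a, either way round below 0.35 rad and horizontal distance between housing_a and nest below 0.008 m and z of housing_a in the frame of nest between -0.003 and 0.003 m and angle between the x axis of housing_a and the y axis of fixture, either way round below 0.14 rad and angle between housing_a's own z axis and vertical below 0.04 rad and ((horizontal distance between housing_b and pan_left_top below 0.035 m and z of housing_b in the frame of pan_left_top between -0.004 and 0.004 m) or (horizontal distance between housing_b and pan_right_top below 0.035 m and z of housing_b in the frame of pan_right_top between -0.004 and 0.004 m))) or (x of key in the frame of housing_b between -0.007 and 0.007 m and y of key in the frame of housing_b between -0.007 and 0.007 m and z of key in the frame of housing_b between 0.032 and 0.046 m and angle between the x axis of key and the y axis of housing_b, either way round below 0.35 rad and horizontal distance between housing_b and nest below 0.008 m and z of housing_b in the frame of nest between -0.003 and 0.003 m and angle between the x axis of housing_b and the y axis of fixture, either way round below 0.14 rad and angle between housing_b's own z axis and vertical below 0.04 rad and ((horizontal distance between housing_a and pan_left_top below 0.035 m and z of housing_a in the frame of pan_left_top between -0.004 and 0.004 m) or (horizontal distance between housing_a and pan_right_top below 0.035 m and z of housing_a in the frame of pan_right_top between -0.004 and 0.004 m)))) and linear speed of each of housing_a, housing_b, key below 0.02 m/s); the robot touches nothing.
It fails at once if a spool, the bottle or the jar is disturbed (moved more than 25 mm) (distance of any of spool_1, spool_2, cartridge, jar from where it was at the start of the episode above 0.025 m).
It fails at once if a housing is tipped by more than 0.6 rad (angle between any of housing_a, housing_b's own z axis and vertical above 0.6 rad).
It fails at once if a housing is dropped or slammed onto the balance (more than 60 N) (contact force between any of housing_a, housing_b and balance above 60 N).
It also fails if it takes over 72 s, if anything falls off the work surface, if the arm or the gripper's body presses on something with over 40 N, if the wrist force passes 120 N, or if a joint passes its speed limit or range.

## Robot

A 7-joint arm with a two-finger parallel gripper is mounted at the origin on the work surface. World frame = base frame: x ahead of the robot, y to its left, z up, the work surface at z = 0. Lengths are in m, angles in degrees, forces in N, time in s.
With the tool pointing down it reaches from about 0.4 to 0.75 m from the base axis. Payload 19.5 kg.
Tool frame: the origin (TCP) lies midway between the tips of the shut fingers; the grasp point (between the pads) lies 19 mm behind it; z points along the fingers, y is the direction in which the jaws open and shut (so a half turn about z gives the same grasp; the last joint's range is limited). The gripper opens to 85 mm and grips with 20 to 120 N. Pads are 22 mm wide; open, the fingers measure 114 mm over their backs; the gripper's body (76 mm by 85 mm) begins 54 mm behind the grasp point. The pads swing forward as they close: fully open they stand 13 mm farther back than shut.
Start: joints at [-66.389, 40.479, -1.581, 85.061, 1.261, 54.483, -4.326], TCP at [0.252, 0.517, 0.231] pointing down, gripper open.
Joint ranges: [-155.06, 155.06], [-18.47, 123.98], [-90, 86.84], [0, 140.48], [-83.41, 263.41], [0, 116], [-161.91, 161.91]. Speed limits (degrees/s): [108.29, 108.29, 147.25, 147.25, 172.46, 172.46, 172.46].

## Interface

Orientations are given as a 3x3 rotation matrix whose columns are the frame's x, y, z axes.
In Python, from plant import manip, grab_frame, hand_in gives the robot as it stands.
- The arm moves only by the shell command python3 -m inch 'ROWS' [OPENING] [FORCE]. ROWS is JSON, a list of rows, each an object of numbers: "tx", "ty", "tz": the shift along the tool's x, y, z scaled (see below); "wx", "wy", "wz": the turn, a rotation vector about the tool's x, y, z scaled (see below). A call has 1 to 5 rows; each row is the pose to reach, as a shift and turn from the pose commanded when the call began, along the tool's axes at that moment; what a row does not reach only later rows make up. The controller multiplies each number of a shift by 25 cm and each number of a turn by 30 degrees. A row lasts 1/8 s, in which the tool goes at most 62.5 mm and 10.7 degrees, less where a joint would pass 70% of its speed; a pose out of reach is approached as far as the arm can. A call with a number of a shift or a turn outside -1 to 1 is refused whole. A call with a gripper value outside its range is refused whole. OPENING is the closure, from -1 (fully open) to 1 (shut), set as the call begins (- or left out, the last holds). The fingers move at their own pace and stop on an object; FORCE is the grip in N (left out, the last holds). Time passes only in rows, so rows that repeat a pose let the fingers close. It gives the time, the measured TCP pose, the force and the opening at its end, in the units of the state.
- manip.observe(): the state, without advancing time (a new reading comes with each control period).
- grab_frame(name): name is "side" or "top" or "wrist"; returns a dict with "frame" (400x640x3 uint8, red, green, blue), "fx", "fy", "cx", "cy" (pixels), "distortion" ([k1, k2, p1, p2, k3] as OpenCV has them; the pictures are not rectified), "position" and "attitude" of the camera in the world; the wrist camera has in their place "mount" (4x4, takes a point from camera to tool coordinates, whose origin is the TCP and whose axes are the flange's). Camera axes: x right, y down, z forward; pixel columns grow to the right and rows downward; lengths in m; the calibration is good to about 2 mm. A picture is of the moment at which its call begins: read the wrist's pose just before it. There is no depth.
- hand_in(): hands the job in, once; it reports no verdict.
The state is a dict: "time": time; "joint_pos": joint angles; "qd": joint speeds; "tau": joint torques, N m; "position": TCP position; "ee_rot": TCP orientation; "wrist_force": force on the tool from outside, world axes, zero at the start; "torque": the same for the moment, N m; "width": opening from 0.0 (shut) to 1.0 (fully open).
Only numpy, scipy, OpenCV 4.12 (cv2) and the standard library are available. Lean on these libraries where they do the work, as an engineer would, in place of code of your own. Each camera call takes 0.05 s, during which the arm holds its last target.

## Working session

There is one attempt and no reset: what is moved stays moved. The work goes in short steps, Python scripts to look and compute and a shell command to move; the robot and the scene stay as the last step left them, time stands still between calls to the robot, and variables do not carry over. Pictures are saved under pics/ and viewed, and the job is handed in when it is done.

```bash
ls; mkdir -p pics; cat > h.py <<'E'
import numpy as np,cv2,json
from plant import manip,grab_frame
def snap(n,fn):
    s=manip.observe(); f=grab_frame(n); cv2.imwrite(f'pics/{fn}.png',f['frame'][:,:,::-1])
    d={k:np.array(v).tolist() for k,v in f.items() if k!='frame'}
    d['tp']=np.array(s['position']).tolist(); d['tr']=np.array(s['ee_rot']).tolist()
    json.dump(d,open(f'pics/{fn}.json','w')); return f,s
def cam(fn):
    d=json.load(open(f'pics/{fn}.json'))
    K=np.array([[d['fx'],0,d['cx']],[0,d['fy'],d['cy']],[0,0,1]]);D=np.array(d['distortion'])
    if 'mount' in d:
        M=np.array(d['mount']);R=np.array(d['tr']);p=np.array(d['tp'])
        return K,D,p+R@M[:3,3],R@M[:3,:3]
    return K,D,np.array(d['position']),np.array(d['attitude'])
def at(fn,px,z):
    K,D,p,R=cam(fn); u=cv2.undistortPoints(np.array(px,float).reshape(-1,1,2),K,D).reshape(-1,2)
    r=np.c_[u,np.ones(len(u))]@R.T; return p+r*((z-p[2])/r[:,2])[:,None]
def proj(fn,P):
    K,D,p,R=cam(fn); return cv2.projectPoints((np.array(P,float).reshape(-1,3)-p)@R,np.zeros(3),np.zeros(3),K,D)[0].reshape(-1,2)
def st():
    s=manip.observe(); print('t',round(s['time'],2),'p',np.round(s['position'],4),'w',round(s['width'],3),'F',np.round(s['wrist_force'],1));print(np.round(s['ee_rot'],3).tolist(), np.round(s['joint_pos'],0)); return s
def goto(p,yaw,tip=False):
    """numbers for a move to TCP p with tool down, tool y axis at yaw (deg) from world"""
    from scipy.spatial.transform import Rotation as Ro
    s=manip.observe();R=np.array(s['ee_rot']);
    a=np.radians(yaw);y=np.array([np.cos(a),np.sin(a),0]);z=np.array([0,0,-1.]);x=np.cross(y,z)
    best=None
    for sg in(1,-1):
        T=np.c_[sg*x,sg*y,z]; w=Ro.from_matrix(R.T@T).as_rotvec(degrees=True)
        if best is None or np.linalg.norm(w)<np.linalg.norm(best): best=w
    t=R.T@(np.array(p)-s['position'])
    print('shift',np.round(t/.25,3),'turn',np.round(best/30,3),'rows>=',np.linalg.norm(t)/.0625,np.linalg.norm(best)/10.7)
E
python3 - <<'E'
from h import *
for n in('side','top','wrist'):
    f,s=snap(n,n+'0'); print(n,{k:np.round(v,3).tolist() for k,v in f.items() if k!='frame'})
st()
E
```

```text
pics
side {'fx': 385.099, 'fy': 385.099, 'cx': 319.724, 'cy': 201.993, 'distortion': [-0.006, 0.0, 0.0, 0.0, 0.0], 'position': [0.104, -0.467, 0.705], 'attitude': [[0.734, -0.462, 0.497], [-0.679, -0.504, 0.534], [0.003, -0.73, -0.684]]}
top {'fx': 488.858, 'fy': 488.858, 'cx': 327.912, 'cy': 192.795, 'distortion': [0.042, 0.0, 0.0, 0.0, 0.0], 'position': [0.359, 0.005, 1.41], 'attitude': [[0.018, -0.988, 0.15], [-1.0, -0.017, 0.007], [-0.004, -0.15, -0.989]]}
wrist {'fx': 344.812, 'fy': 344.812, 'cx': 321.856, 'cy': 197.456, 'distortion': [-0.006, 0.0, 0.0, 0.0, 0.0], 'mount': [[-0.0, -0.958, -0.288, 0.074], [1.0, 0.0, -0.001, -0.0], [0.001, -0.288, 0.958, -0.141], [0.0, 0.0, 0.0, 1.0]]}
t 0.15 p [0.252  0.5166 0.2309] w 0.999 F [-0.4 -0.6  0.4]
[[-0.899, 0.438, -0.0], [0.438, 0.899, -0.001], [-0.0, -0.001, -1.0]] [-66.  41.  -2.  85.   1.  54.  -4.]
```

View pics/side0.png

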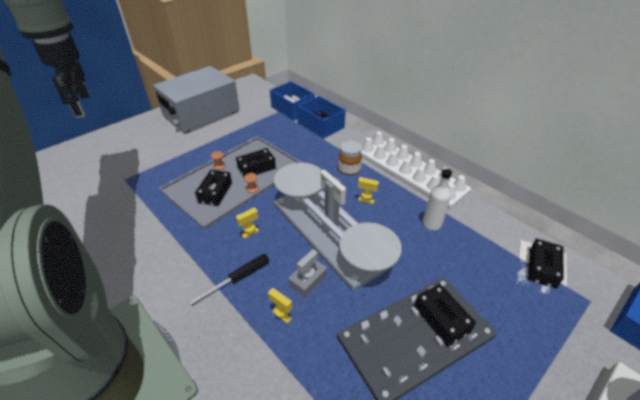

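View pics/top0.png

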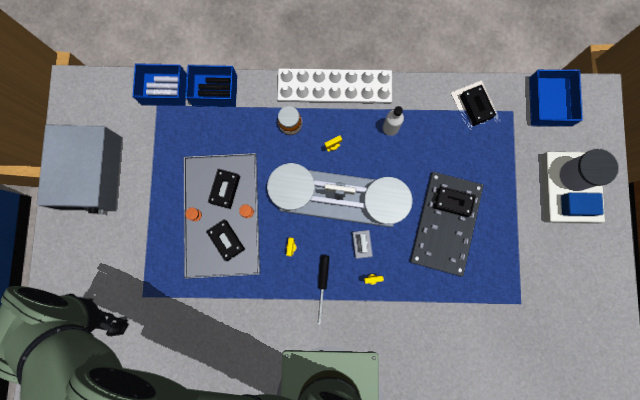

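View pics/wrist0.png

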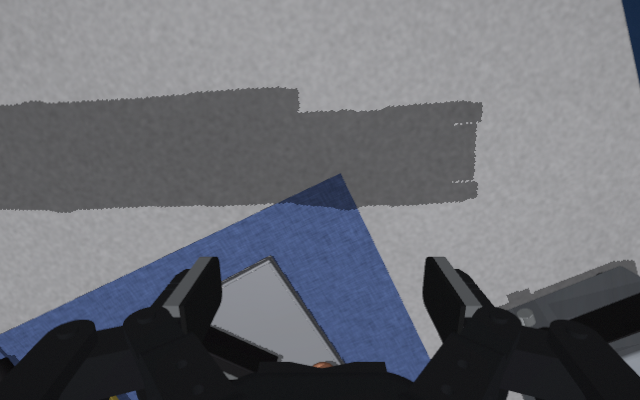

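```bash
python3 - <<'E'
import cv2
i=cv2.imread('pics/top0.png')
cv2.imwrite('pics/c1.png',cv2.resize(i[140:290,175:275],None,fx=5.5,fy=4*1.0,interpolation=2) if 0 else cv2.resize(i[145:290,175:275],None,fx=4,fy=4,interpolation=2))
cv2.imwrite('pics/c2.png',cv2.resize(i[150:300,330:495],None,fx=4,fy=4,interpolation=2))
cv2.imwrite('pics/c3.png',cv2.resize(i[150:240,255:425],None,fx=4,fy=4,interpolation=2))
E
```

```text
(no output)
```

View pics/c1.png

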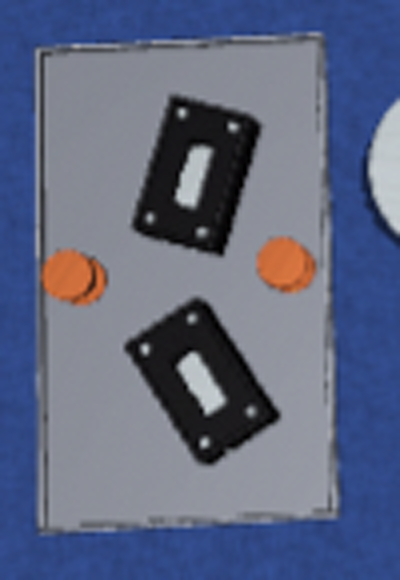

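View pics/c2.png

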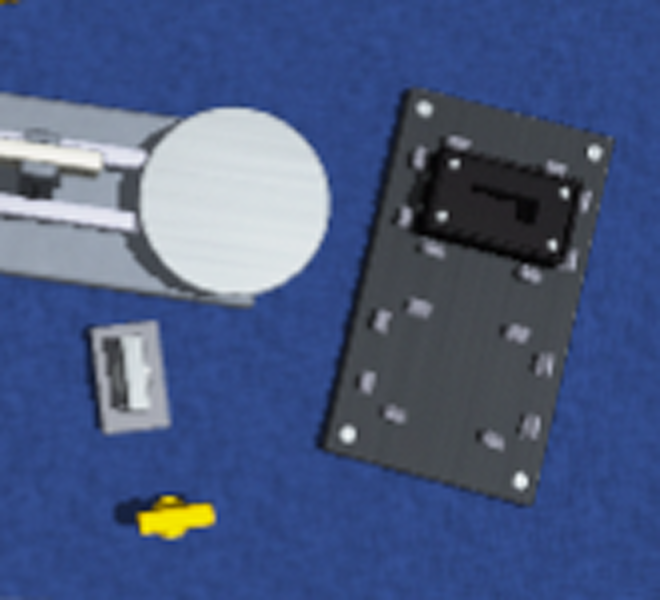

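View pics/c3.png

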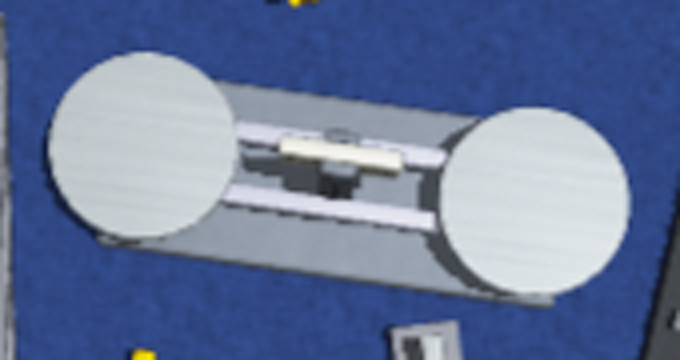

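```bash
cat > m.py <<'E'
from h import *
def rep(name,c,off,z):
    P=at('top0',np.array(c)/4+np.array(off)-0.375+0.0,z); print(name,np.round(P.mean(0),4)); return P
for n,c in(('h1',[(181,112),(234,126),(202,232),(149,218)]),('h2',[(192,318),(145,349),(204,442),(251,411)])):
    P=rep(n,c,(175,145),.042); print([round(float(np.linalg.norm(P[i]-P[i-1])),4) for i in range(4)])
    e=P[2]+P[3]-P[0]-P[1]; 
    print(' ang12-34',np.degrees(np.arctan2(e[1],e[0]))%180)
P=rep('pans',[(143.5,145),(534.5,201)],(255,150),.085); print(np.round(P,4),np.linalg.norm(P[0]-P[1]), np.degrees(np.arctan2(*(P[0]-P[1])[[1,0]])))
P=rep('fix',[(425,107),(595,152),(520,481),(347,433)],(330,150),.022)
print([round(float(np.linalg.norm(P[i]-P[i-1])),4) for i in range(4)])
e=P[0]+P[1]-P[2]-P[3];a=np.arctan2(e[1],e[0]);print('x',np.degrees(a)); c=P.mean(0); print('nest',c-.06*np.array([np.cos(a),np.sin(a),0]))
P=rep('stand',[(90,328),(157,320),(171,428),(105,434)],(330,150),.03);print([round(float(np.linalg.norm(P[i]-P[i-1])),4) for i in range(4)])
e=P[0]+P[1]-P[2]-P[3];print(np.degrees(np.arctan2(e[1],e[0])))
rep('wing',[(140,370)],(330,150),.082)
rep('spools',[(67,275)],(175,145),.046);rep('spools',[(282,263)],(175,145),.046)
rep('spools',[(330,0)],(0,0),.17)
E
python3 m.py
```

```text
h1 [0.5766 0.3122 0.042 ]
[0.0787, 0.0392, 0.0786, 0.0389]
 ang12-34 166.20404653816811
h2 [0.43   0.3003 0.042 ]
[0.0778, 0.0386, 0.0776, 0.0383]
 ang12-34 34.77357178073885
pans [ 0.5607 -0.0177  0.085 ]
[[ 0.5778  0.1164  0.085 ]
 [ 0.5437 -0.1519  0.085 ]] 0.27044193225181085 82.7616699531884
fix [ 0.491  -0.3271  0.022 ]
[0.2407, 0.1243, 0.2409, 0.1237]
x -14.049468726496285
nest [ 0.43283487 -0.3124852   0.022     ]
stand [ 0.4252 -0.0855  0.03  ]
[0.0746, 0.0476, 0.0759, 0.0463]
8.163624342403532
wing [ 0.4277 -0.0884  0.082 ]
spools [0.5013 0.3944 0.046 ]
spools [0.5123 0.2448 0.046 ]
spools [1.0608 0.6827 0.17  ]
```

```bash
python3 - <<'E'
from h import *
goto([.5766,.3122,.12],76.2)
E
```

```text
shift [-1.526 -0.165  0.444] turn [-0.002 -0.    -0.407] rows>= 6.389716666941809 1.1399496165396086
```

```bash
python3 -m inch '[{"tx":-0.25,"ty":-0.03,"wz":-0.4},{"tx":-0.5,"ty":-0.06,"wz":-0.4},{"tx":-0.75,"ty":-0.08,"tz":0.1,"wz":-0.4},{"tx":-0.99,"ty":-0.1,"tz":0.2,"wz":-0.4}]' -1 40; python3 - <<'E'
from h import *
st();goto([.5766,.3122,.15],76.2)
E
```

```text
t 0.15 p [0.252  0.5166 0.2309] w 0.999 F [-0.4 -0.6  0.4]
[[-0.899, 0.438, -0.0], [0.438, 0.899, -0.001], [-0.0, -0.001, -1.0]] [-66.  41.  -2.  85.   1.  54.  -4.]
shift [-1.526 -0.166  0.324] turn [-0.002 -0.    -0.407] rows>= 6.273332308677568 1.1399496165396086validation failed for argument at $[0]...
```

```bash
python3 -m inch '[{"tx":-0.25,"ty":-0.03,"tz":0,"wx":0,"wy":0,"wz":-0.4},{"tx":-0.5,"ty":-0.06,"tz":0,"wx":0,"wy":0,"wz":-0.4},{"tx":-0.75,"ty":-0.08,"tz":0.1,"wx":0,"wy":0,"wz":-0.4},{"tx":-0.99,"ty":-0.1,"tz":0.2,"wx":0,"wy":0,"wz":-0.4}]' -1 40; python3 - <<'E'
from h import *
st();goto([.5766,.3122,.15],76.2)
E
```

```text
time: 0.65
position: [0.4583, 0.3887, 0.184]
ee_rot: [[-0.97, 0.242, 0.0], [0.242, 0.97, 0.0], [-0.0, 0.0, -1.0]]
wrist_force: [0.8, 0.6, -0.7]
width: 1.002
t 0.65 p [0.4583 0.3887 0.184 ] w 1.002 F [ 0.8  0.6 -0.7]
[[-0.97, 0.242, 0.0], [0.242, 0.97, 0.0], [-0.0, 0.0, -1.0]] [-40.  46.  -7.  83.   6.  52.  27.]
shift [-0.533 -0.182  0.136] turn [ 0.001  0.    -0.007] rows>= 2.317923737100579 0.019065474471857757
```

```bash
python3 -m inch '[{"tx":-0.25,"ty":-0.09,"tz":0.07,"wx":0,"wy":0,"wz":0},{"tx":-0.51,"ty":-0.166,"tz":0.14,"wx":0,"wy":0,"wz":0},{"tx":-0.51,"ty":-0.166,"tz":0.14,"wx":0,"wy":0,"wz":0},{"tx":-0.51,"ty":-0.166,"tz":0.14,"wx":0,"wy":0,"wz":0}]' -1 40; python3 - <<'E'
from h import *
st();goto([.5766,.3122,.012],76.2);snap('wrist','w1')
E
```

```text
time: 1.15
position: [0.5704, 0.3184, 0.149]
ee_rot: [[-0.97, 0.243, -0.001], [0.243, 0.97, -0.0], [0.001, -0.001, -1.0]]
wrist_force: [0.2, 1.0, 0.7]
width: 0.995
t 1.15 p [0.5704 0.3184 0.149 ] w 0.995 F [0.2 1.  0.7]
[[-0.97, 0.243, -0.001], [0.243, 0.97, -0.0], [0.001, -0.001, -1.0]] [-29.  53.  -8.  72.   8.  55.  38.]
shift [-0.031 -0.018  0.548] turn [-0.001 -0.002 -0.008] rows>= 2.1962377033480687 0.024288715346861504
```

View pics/w1.png

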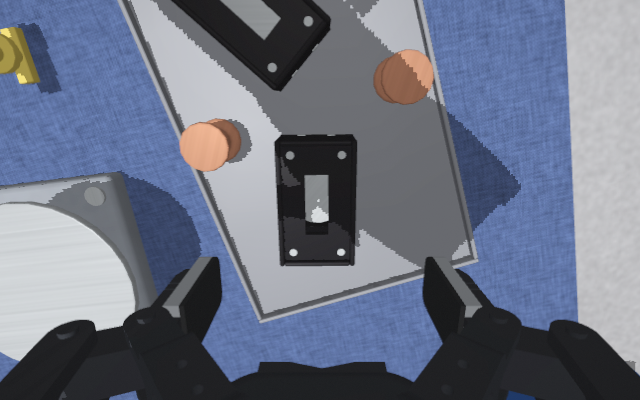

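```bash
python3 - <<'E'
from h import *
P=at('w1',[(290,155),(342,155),(341,252),(293,252)],.042);print(np.round(P,4),P.mean(0));e=P[0]+P[1]-P[2]-P[3];print(np.degrees(np.arctan2(e[1],e[0])))
print(at('w1',[(316,205)],.04))
st()
E
```

```text
[[0.534  0.3034 0.042 ]
 [0.5432 0.3401 0.042 ]
 [0.6181 0.3218 0.042 ]
 [0.6089 0.285  0.042 ]] [0.57605579 0.31258188 0.042     ]
166.2460431918892
[[0.57614952 0.3121171  0.04      ]]
t 1.2 p [0.5696 0.3195 0.1495] w 0.999 F [0.5 1.3 0.2]
[[-0.97, 0.241, -0.001], [0.241, 0.97, 0.0], [0.001, 0.0, -1.0]] [-29.  53.  -8.  72.   8.  55.  38.]
```

```bash
python3 -m inch '[{"tx":-0.03,"ty":-0.02,"tz":0.15,"wx":0,"wy":0,"wz":0},{"tx":-0.03,"ty":-0.02,"tz":0.35,"wx":0,"wy":0,"wz":0},{"tx":-0.03,"ty":-0.02,"tz":0.5,"wx":0,"wy":0,"wz":0},{"tx":-0.03,"ty":-0.02,"tz":0.545,"wx":0,"wy":0,"wz":0},{"tx":-0.03,"ty":-0.02,"tz":0.545,"wx":0,"wy":0,"wz":0}]' -1 40
python3 -m inch '[{"tx":0,"ty":0,"tz":0,"wx":0,"wy":0,"wz":0},{"tx":0,"ty":0,"tz":0,"wx":0,"wy":0,"wz":0},{"tx":0,"ty":0,"tz":0,"wx":0,"wy":0,"wz":0},{"tx":0,"ty":0,"tz":0,"wx":0,"wy":0,"wz":0}]' 1 40
```

```text
time: 1.82
position: [0.5762, 0.313, 0.0141]
ee_rot: [[-0.971, 0.241, 0.0], [0.241, 0.971, 0.0], [-0.0, 0.0, -1.0]]
wrist_force: [0.1, 0.5, 1.3]
width: 1.0
time: 2.33
position: [0.577, 0.3125, 0.015]
ee_rot: [[-0.97, 0.242, 0.002], [0.242, 0.97, 0.001], [-0.001, 0.001, -1.0]]
wrist_force: [-1.6, -1.0, 11.6]
width: 0.7
```

```bash
python3 -m inch '[{"tx":0,"ty":0,"tz":-0.05,"wx":0,"wy":0,"wz":0},{"tx":0,"ty":0,"tz":-0.2,"wx":0,"wy":0,"wz":0},{"tx":0,"ty":0,"tz":-0.4,"wx":0,"wy":0,"wz":0},{"tx":0,"ty":0,"tz":-0.5,"wx":0,"wy":0,"wz":0},{"tx":0,"ty":0,"tz":-0.5,"wx":0,"wy":0,"wz":0}]' 1 40
python3 - <<'E'
from h import *
st();goto([.5778,.1164,.14],82.8)
E
```

```text
time: 2.95
position: [0.5771, 0.3124, 0.1406]
ee_rot: [[-0.97, 0.242, 0.003], [0.242, 0.97, 0.002], [-0.002, 0.002, -1.0]]
wrist_force: [-0.6, 0.3, -4.7]
width: 0.691
t 2.95 p [0.5771 0.3124 0.1406] w 0.691 F [-0.6  0.3 -4.7]
[[-0.97, 0.242, 0.003], [0.242, 0.97, 0.002], [-0.002, 0.002, -1.0]] [-28.  54.  -8.  72.   8.  54.  39.]
shift [-0.192 -0.76   0.001] turn [ 0.004  0.005 -0.227] rows>= 3.1360266760973508 0.6366956163384929
```

```bash
python3 -m inch '[{"tx":-0.04,"ty":-0.15,"tz":0,"wx":0,"wy":0,"wz":-0.22},{"tx":-0.1,"ty":-0.36,"tz":0,"wx":0,"wy":0,"wz":-0.22},{"tx":-0.15,"ty":-0.58,"tz":0,"wx":0,"wy":0,"wz":-0.22},{"tx":-0.19,"ty":-0.75,"tz":0,"wx":0,"wy":0,"wz":-0.22},{"tx":-0.192,"ty":-0.76,"tz":0,"wx":0,"wy":0,"wz":-0.22}]' 1 40
python3 -m inch '[{"tx":0,"ty":0,"tz":0,"wx":0,"wy":0,"wz":0},{"tx":0,"ty":0,"tz":0,"wx":0,"wy":0,"wz":0}]'
python3 - <<'E'
from h import *
st();goto([.5778,.1164,.085],82.8);snap('wrist','w2')
snap('top','t2')
E
```

```text
time: 3.58
position: [0.5769, 0.1121, 0.1375]
ee_rot: [[-0.991, 0.133, -0.002], [0.133, 0.991, -0.002], [0.001, -0.002, -1.0]]
wrist_force: [0.9, 0.0, -3.2]
width: 0.697
time: 3.82
position: [0.5768, 0.1172, 0.1379]
ee_rot: [[-0.992, 0.128, -0.001], [0.128, 0.992, 0.0], [0.001, 0.0, -1.0]]
wrist_force: [-0.6, 0.8, -3.7]
width: 0.697
t 3.83 p [0.5768 0.1172 0.1379] w 0.697 F [-0.6  0.8 -3.7]
[[-0.992, 0.128, -0.001], [0.128, 0.992, 0.0], [0.001, 0.0, -1.0]] [ -9.  49. -12.  88.  12.  44.  57.]
shift [-0.004 -0.003  0.212] turn [ 0.    -0.001 -0.004] rows>= 0.8466670905762482 0.012273323883230422
```

View pics/w2.png

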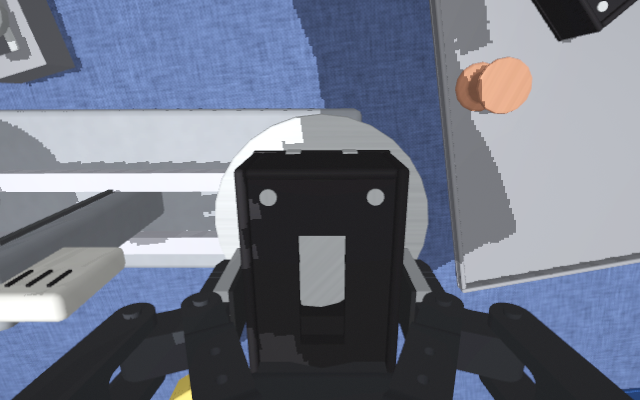

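```bash
python3 -m inch '[{"tx":-0.004,"ty":0,"tz":0.06,"wx":0,"wy":0,"wz":0},{"tx":-0.004,"ty":0,"tz":0.12,"wx":0,"wy":0,"wz":0},{"tx":-0.004,"ty":0,"tz":0.15,"wx":0,"wy":0,"wz":0},{"tx":-0.004,"ty":0,"tz":0.16,"wx":0,"wy":0,"wz":0},{"tx":-0.004,"ty":0,"tz":0.17,"wx":0,"wy":0,"wz":0}]'
python3 -m inch '[{"tx":0,"ty":0,"tz":0.01,"wx":0,"wy":0,"wz":0},{"tx":0,"ty":0,"tz":0.02,"wx":0,"wy":0,"wz":0},{"tx":0,"ty":0,"tz":0.03,"wx":0,"wy":0,"wz":0},{"tx":0,"ty":0,"tz":0.035,"wx":0,"wy":0,"wz":0},{"tx":0,"ty":0,"tz":0.04,"wx":0,"wy":0,"wz":0}]'
python3 - <<'E'
from h import *
st();snap('side','s3')
E
```

```text
time: 4.55
position: [0.5783, 0.116, 0.0959]
ee_rot: [[-0.992, 0.129, 0.0], [0.129, 0.992, 0.0], [-0.0, 0.0, -1.0]]
wrist_force: [-0.4, -1.4, -4.1]
width: 0.693
time: 5.18
position: [0.5781, 0.1159, 0.0857]
ee_rot: [[-0.992, 0.129, -0.0], [0.129, 0.992, -0.0], [0.0, -0.0, -1.0]]
wrist_force: [-0.7, -0.3, -3.4]
width: 0.696
t 5.17 p [0.5781 0.1159 0.0857] w 0.696 F [-0.7 -0.3 -3.4]
[[-0.992, 0.129, -0.0], [0.129, 0.992, -0.0], [0.0, -0.0, -1.0]] [ -9.  53. -11.  90.  14.  38.  56.]
```

View pics/s3.png

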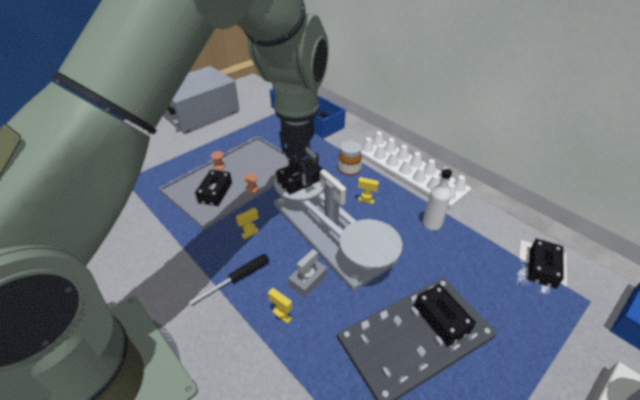

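```bash
python3 -m inch '[{"tx":0,"ty":0,"tz":0.004,"wx":0,"wy":0,"wz":0},{"tx":0,"ty":0,"tz":0.008,"wx":0,"wy":0,"wz":0},{"tx":0,"ty":0,"tz":0.01,"wx":0,"wy":0,"wz":0},{"tx":0,"ty":0,"tz":0.01,"wx":0,"wy":0,"wz":0}]'
```

```text
time: 5.72
position: [0.5781, 0.1159, 0.0839]
ee_rot: [[-0.992, 0.129, 0.0], [0.129, 0.992, -0.0], [-0.0, -0.0, -1.0]]
wrist_force: [-4.5, -1.4, 10.9]
width: 0.693
```

```bash
python3 -m inch '[{"tx":0,"ty":0,"tz":-0.004,"wx":0,"wy":0,"wz":0},{"tx":0,"ty":0,"tz":-0.004,"wx":0,"wy":0,"wz":0},{"tx":0,"ty":0,"tz":-0.004,"wx":0,"wy":0,"wz":0}]' -1
python3 -m inch '[{"tx":0,"ty":0,"tz":-0.1,"wx":0,"wy":0,"wz":0},{"tx":0,"ty":0,"tz":-0.3,"wx":0,"wy":0,"wz":0},{"tx":0,"ty":0,"tz":-0.5,"wx":0,"wy":0,"wz":0},{"tx":0,"ty":0,"tz":-0.6,"wx":0,"wy":0,"wz":0},{"tx":0,"ty":0,"tz":-0.6,"wx":0,"wy":0,"wz":0}]'
python3 - <<'E'
from h import *
st();goto([.43,.3003,.22],124.8);snap('wrist','w4')
E
```

```text
time: 6.1
position: [0.5781, 0.116, 0.0843]
ee_rot: [[-0.992, 0.129, 0.0], [0.129, 0.992, -0.0], [-0.0, -0.0, -1.0]]
wrist_force: [-0.3, 0.1, 0.2]
width: 0.999
time: 6.72
position: [0.5787, 0.1161, 0.2358]
ee_rot: [[-0.992, 0.129, 0.003], [0.129, 0.992, 0.001], [-0.003, 0.001, -1.0]]
wrist_force: [0.2, -0.4, -0.3]
width: 1.005
t 6.72 p [0.5787 0.1161 0.2358] w 1.005 F [ 0.2 -0.4 -0.3]
[[-0.992, 0.129, 0.003], [0.129, 0.992, 0.001], [-0.003, 0.001, -1.0]] [ -8.  42. -13.  81.  10.  58.  59.]
shift [0.685 0.654 0.062] turn [-0.     0.005 -1.407] rows>= 3.7958895519624285 3.944902932052565
```

View pics/w4.png

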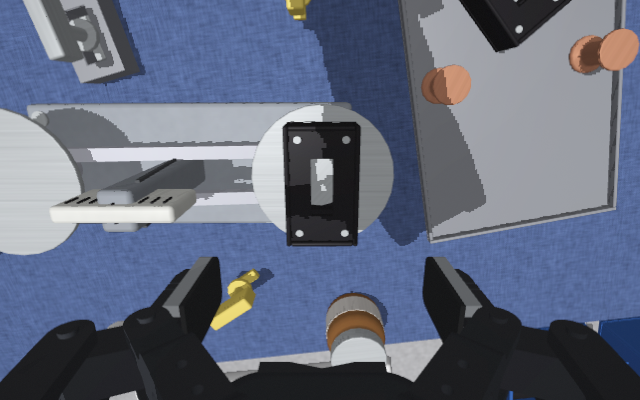

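```bash
python3 -m inch '[{"tx":0.17,"ty":0.16,"tz":0,"wx":0,"wy":0,"wz":-0.3},{"tx":0.34,"ty":0.32,"tz":0,"wx":0,"wy":0,"wz":-0.6},{"tx":0.5,"ty":0.48,"tz":0.02,"wx":0,"wy":0,"wz":-0.9},{"tx":0.66,"ty":0.63,"tz":0.06,"wx":0,"wy":0,"wz":-1},{"tx":0.685,"ty":0.655,"tz":0.06,"wx":0,"wy":0,"wz":-1}]'
python3 -m inch '[{"tx":0,"ty":0,"tz":0.1,"wx":0,"wy":0,"wz":-0.3},{"tx":0,"ty":0,"tz":0.28,"wx":0,"wy":0,"wz":-0.4},{"tx":0,"ty":0,"tz":0.3,"wx":0,"wy":0,"wz":-0.4},{"tx":0,"ty":0,"tz":0.3,"wx":0,"wy":0,"wz":-0.4}]'
python3 - <<'E'
from h import *
st();goto([.43,.3003,.0145],124.8);snap('wrist','w5')
E
```

```text
time: 7.4
position: [0.4266, 0.3027, 0.218]
ee_rot: [[-0.921, -0.389, -0.003], [-0.389, 0.921, -0.0], [0.003, 0.001, -1.0]]
wrist_force: [0.9, -0.2, 0.7]
width: 1.002
time: 7.9
position: [0.4296, 0.3003, 0.1448]
ee_rot: [[-0.824, -0.566, -0.0], [-0.566, 0.824, -0.0], [0.0, -0.0, -1.0]]
wrist_force: [-0.5, -0.8, 0.8]
width: 0.999
t 7.9 p [0.4296 0.3003 0.1448] w 0.999 F [-0.5 -0.8  0.8]
[[-0.824, -0.566, -0.0], [-0.566, 0.824, -0.0], [0.0, -0.0, -1.0]] [-27.  44. -20. 101.  23.  38.  64.]
shift [-0.001 -0.001  0.521] turn [-0.   -0.   -0.01] rows>= 2.0853814746525154 0.028732269330737085
```

View pics/w5.png

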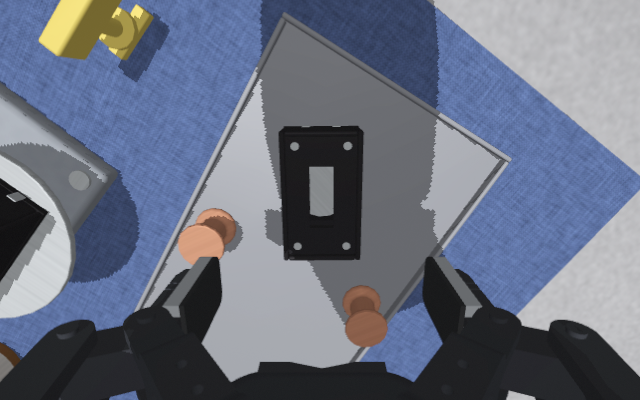

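```bash
python3 -m inch '[{"tx":0,"ty":0,"tz":0.15,"wx":0,"wy":0,"wz":0},{"tx":0,"ty":0,"tz":0.35,"wx":0,"wy":0,"wz":0},{"tx":0,"ty":0,"tz":0.48,"wx":0,"wy":0,"wz":0},{"tx":0,"ty":0,"tz":0.52,"wx":0,"wy":0,"wz":0},{"tx":0,"ty":0,"tz":0.52,"wx":0,"wy":0,"wz":0}]' -1 40
python3 -m inch '[{"tx":0,"ty":0,"tz":0,"wx":0,"wy":0,"wz":0},{"tx":0,"ty":0,"tz":0,"wx":0,"wy":0,"wz":0},{"tx":0,"ty":0,"tz":0,"wx":0,"wy":0,"wz":0},{"tx":0,"ty":0,"tz":0,"wx":0,"wy":0,"wz":0}]' 1 40
python3 -m inch '[{"tx":0,"ty":0,"tz":-0.05,"wx":0,"wy":0,"wz":0},{"tx":0,"ty":0,"tz":-0.25,"wx":0,"wy":0,"wz":0},{"tx":0,"ty":0,"tz":-0.5,"wx":0,"wy":0,"wz":0},{"tx":0,"ty":0,"tz":-0.75,"wx":0,"wy":0,"wz":0},{"tx":0,"ty":0,"tz":-0.91,"wx":0,"wy":0,"wz":0}]' 1 40
python3 -m inch '[{"tx":0,"ty":0,"tz":0,"wx":0,"wy":0,"wz":0},{"tx":0,"ty":0,"tz":0,"wx":0,"wy":0,"wz":0}]' 
python3 - <<'E'
from h import *
st();goto([.5437,-.1519,.24],82.8)
E
```

```text
time: 8.57
position: [0.4298, 0.3007, 0.0152]
ee_rot: [[-0.823, -0.567, 0.001], [-0.567, 0.823, 0.0], [-0.001, -0.0, -1.0]]
wrist_force: [0.2, 0.6, 1.4]
width: 1.001
time: 9.07
position: [0.43, 0.3007, 0.0157]
ee_rot: [[-0.823, -0.568, 0.002], [-0.568, 0.823, 0.001], [-0.002, -0.0, -1.0]]
wrist_force: [-0.5, -1.6, 13.2]
width: 0.694
time: 9.7
position: [0.4292, 0.3003, 0.2457]
ee_rot: [[-0.823, -0.568, 0.002], [-0.568, 0.823, 0.002], [-0.003, 0.0, -1.0]]
wrist_force: [0.1, -0.4, -4.6]
width: 0.694
time: 9.95
position: [0.4291, 0.2999, 0.2415]
ee_rot: [[-0.823, -0.568, -0.001], [-0.568, 0.823, -0.001], [0.001, -0.0, -1.0]]
wrist_force: [0.3, -1.4, -2.9]
width: 0.693
t 9.95 p [0.4291 0.2999 0.2415] w 0.693 F [ 0.3 -1.4 -2.9]
[[-0.823, -0.568, -0.001], [-0.568, 0.823, -0.001], [0.001, -0.0, -1.0]] [-25.  37. -25.  94.  19.  53.  68.]
shift [ 0.649 -1.748  0.007] turn [-1.000e-03 -1.000e-03  1.393e+00] rows>= 7.458550479637068 3.9064120384223475
```

```bash
python3 -m inch '[{"tx":0.04,"ty":-0.12,"tz":0,"wx":0,"wy":0,"wz":0.2},{"tx":0.12,"ty":-0.33,"tz":0,"wx":0,"wy":0,"wz":0.4},{"tx":0.2,"ty":-0.55,"tz":0,"wx":0,"wy":0,"wz":0.6},{"tx":0.28,"ty":-0.77,"tz":0,"wx":0,"wy":0,"wz":0.8},{"tx":0.36,"ty":-0.97,"tz":0,"wx":0,"wy":0,"wz":1}]' 
python3 -m inch '[{"tx":0,"ty":0,"tz":0,"wx":0,"wy":0,"wz":0},{"tx":0,"ty":0,"tz":0,"wx":0,"wy":0,"wz":0}]' 
python3 - <<'E'
from h import *
st();goto([.5437,-.1519,.24],82.8)
E
```

```text
time: 10.58
position: [0.4927, 0.0475, 0.2408]
ee_rot: [[-0.997, -0.076, -0.002], [-0.076, 0.997, -0.0], [0.002, -0.0, -1.0]]
wrist_force: [0.9, 0.3, -1.5]
width: 0.696
time: 10.82
position: [0.4925, 0.0501, 0.2411]
ee_rot: [[-0.997, -0.081, -0.002], [-0.081, 0.997, 0.0], [0.002, 0.0, -1.0]]
wrist_force: [0.8, 0.3, -2.8]
width: 0.69
t 10.82 p [0.4925 0.0501 0.2411] w 0.69 F [ 0.8  0.3 -2.8]
[[-0.997, -0.081, -0.002], [-0.081, 0.997, 0.0], [0.002, 0.0, -1.0]] [  1.  34. -18. 100.  14.  49.  71.]
shift [-0.139 -0.822  0.004] turn [ 0.    -0.003  0.395] rows>= 3.333456978436395 1.1066621692641887
```

```bash
python3 -m inch '[{"tx":-0.03,"ty":-0.15,"tz":0,"wx":0,"wy":0,"wz":0.2},{"tx":-0.06,"ty":-0.38,"tz":0,"wx":0,"wy":0,"wz":0.39},{"tx":-0.1,"ty":-0.6,"tz":0,"wx":0,"wy":0,"wz":0.39},{"tx":-0.139,"ty":-0.8,"tz":0.03,"wx":0,"wy":0,"wz":0.39},{"tx":-0.139,"ty":-0.822,"tz":0.1,"wx":0,"wy":0,"wz":0.39}]' 
python3 -m inch '[{"tx":0,"ty":0,"tz":0.15,"wx":0,"wy":0,"wz":0},{"tx":0,"ty":0,"tz":0.25,"wx":0,"wy":0,"wz":0},{"tx":0,"ty":0,"tz":0.25,"wx":0,"wy":0,"wz":0}]' 
python3 - <<'E'
from h import *
st();goto([.5437,-.1519,.24],82.8)
snap('wrist','w6');snap('side','s6')
E
```

```text
time: 11.45
position: [0.5444, -0.1547, 0.2159]
ee_rot: [[-0.992, 0.126, -0.0], [0.126, 0.992, -0.001], [0.0, -0.001, -1.0]]
wrist_force: [-0.3, 1.7, -2.1]
width: 0.692
time: 11.82
position: [0.5435, -0.151, 0.1528]
ee_rot: [[-0.993, 0.121, -0.003], [0.121, 0.993, 0.001], [0.003, 0.001, -1.0]]
wrist_force: [0.2, 0.3, -1.6]
width: 0.693
t 11.82 p [ 0.5435 -0.151   0.1528] w 0.693 F [ 0.2  0.3 -1.6]
[[-0.993, 0.121, -0.003], [0.121, 0.993, 0.001], [0.003, 0.001, -1.0]] [ 20.  46. -14.  93.  15.  44.  82.]
shift [-0.    -0.003 -0.349] turn [ 0.001 -0.006  0.007] rows>= 1.39482748748491 0.027959539745038137
```

View pics/w6.png

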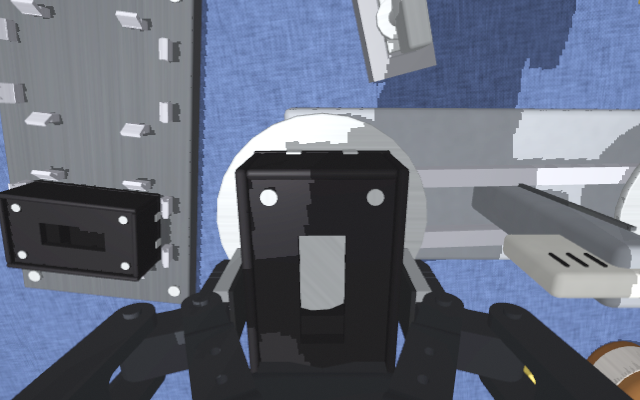

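View pics/s6.png

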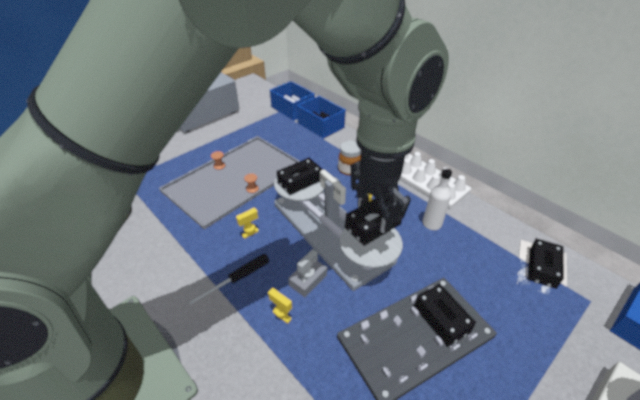

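```bash
python3 -m inch '[{"tx":0,"ty":0,"tz":0.06,"wx":0,"wy":0,"wz":0},{"tx":0,"ty":0,"tz":0.12,"wx":0,"wy":0,"wz":0},{"tx":0,"ty":0,"tz":0.155,"wx":0,"wy":0,"wz":0},{"tx":0,"ty":0,"tz":0.165,"wx":0,"wy":0,"wz":0},{"tx":0,"ty":0,"tz":0.175,"wx":0,"wy":0,"wz":0}]'
python3 -m inch '[{"tx":0,"ty":0,"tz":0.01,"wx":0,"wy":0,"wz":0},{"tx":0,"ty":0,"tz":0.02,"wx":0,"wy":0,"wz":0},{"tx":0,"ty":0,"tz":0.03,"wx":0,"wy":0,"wz":0},{"tx":0,"ty":0,"tz":0.03,"wx":0,"wy":0,"wz":0}]'
python3 - <<'E'
from h import *
st()
E
```

```text
time: 12.55
position: [0.5443, -0.1524, 0.1106]
ee_rot: [[-0.992, 0.124, 0.0], [0.124, 0.992, -0.0], [-0.0, -0.0, -1.0]]
wrist_force: [-0.0, 0.7, -3.0]
width: 0.696
time: 13.05
position: [0.5442, -0.1524, 0.103]
ee_rot: [[-0.992, 0.124, 0.0], [0.124, 0.992, -0.0], [-0.0, -0.0, -1.0]]
wrist_force: [0.1, -0.7, 1.7]
width: 0.695
t 13.05 p [ 0.5442 -0.1524  0.103 ] w 0.695 F [ 0.1 -0.7  1.7]
[[-0.992, 0.124, 0.0], [0.124, 0.992, -0.0], [-0.0, -0.0, -1.0]] [ 19.  50. -13.  95.  16.  37.  80.]
```

Pressing with +1.7 N at 5 mm below the upper stop; the housing rests on the pan. Release.

```bash
python3 -m inch '[{"tx":0,"ty":0,"tz":0,"wx":0,"wy":0,"wz":0},{"tx":0,"ty":0,"tz":0,"wx":0,"wy":0,"wz":0},{"tx":0,"ty":0,"tz":0,"wx":0,"wy":0,"wz":0}]' -1
python3 -m inch '[{"tx":0,"ty":0,"tz":-0.1,"wx":0,"wy":0,"wz":0},{"tx":0,"ty":0,"tz":-0.3,"wx":0,"wy":0,"wz":0},{"tx":0,"ty":0,"tz":-0.48,"wx":0,"wy":0,"wz":0},{"tx":0,"ty":0,"tz":-0.48,"wx":0,"wy":0,"wz":0}]'
python3 -m inch '[{"tx":0.1,"ty":0.06,"tz":0,"wx":0,"wy":0,"wz":0},{"tx":0.3,"ty":0.18,"tz":0,"wx":0,"wy":0,"wz":-0.4},{"tx":0.5,"ty":0.2,"tz":0,"wx":0,"wy":0,"wz":-0.5},{"tx":0.5,"ty":0.2,"tz":0,"wx":0,"wy":0,"wz":-0.5},{"tx":0.5,"ty":0.2,"tz":0,"wx":0,"wy":0,"wz":-0.5}]'
python3 - <<'E'
from h import *
st()
snap('wrist','w7');snap('side','s7');goto([.4277,-.087,.16],98.2)
import cv2
i=cv2.imread('pics/s7.png');cv2.imwrite('pics/s7c.png',cv2.resize(i[130:330,240:440],None,fx=3,fy=3,interpolation=2))
E
```

```text
time: 13.42
position: [0.5441, -0.1524, 0.1031]
ee_rot: [[-0.992, 0.124, -0.0], [0.124, 0.992, -0.0], [0.0, -0.0, -1.0]]
wrist_force: [0.3, -0.1, 0.5]
width: 1.002
time: 13.92
position: [0.5451, -0.1526, 0.226]
ee_rot: [[-0.992, 0.124, 0.005], [0.124, 0.992, -0.001], [-0.005, -0.001, -1.0]]
wrist_force: [-0.1, -0.1, -0.7]
width: 0.999
time: 14.55
position: [0.4267, -0.0875, 0.2229]
ee_rot: [[-0.991, -0.137, 0.0], [-0.137, 0.991, -0.0], [-0.0, -0.0, -1.0]]
wrist_force: [-0.4, -0.1, -0.4]
width: 0.997
t 14.55 p [ 0.4267 -0.0875  0.2229] w 0.997 F [-0.4 -0.1 -0.4]
[[-0.991, -0.137, 0.0], [-0.137, 0.991, -0.0], [-0.0, -0.0, -1.0]] [ 20.  31. -20. 113.  16.  39.  87.]
shift [-0.004  0.001  0.251] turn [ 0.     0.    -0.011] rows>= 1.0042861937965017 0.03162892791268876
```

View pics/w7.png

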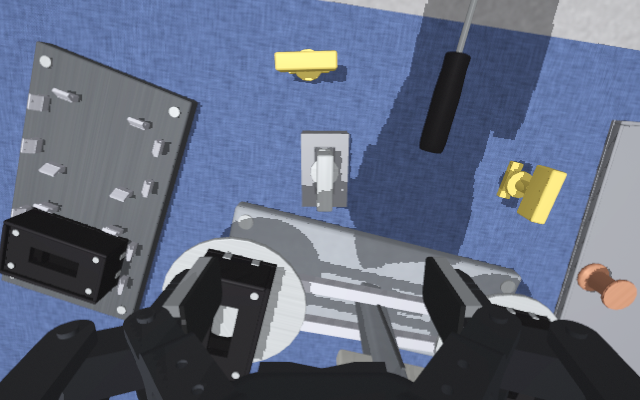

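View pics/s7c.png

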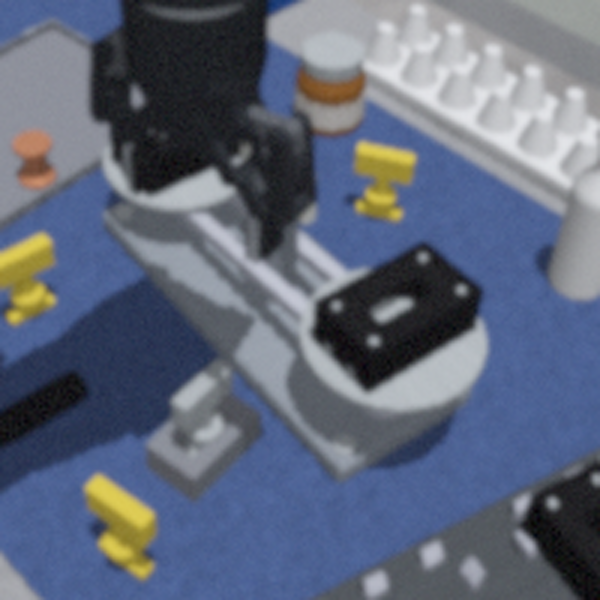

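```bash
python3 - <<'E'
from h import *
px=np.array([(423,257),(461,290),(374,341),(336,305)])/3+[240,130]-.33
a=np.radians(-7.1);R=np.array([[np.cos(a),-np.sin(a)],[np.sin(a),np.cos(a)]])
o=np.array([(.039,.0193),(.039,-.0193),(-.039,-.0193),(-.039,.0193)])
for n,dz in(('up',.012),('lvl',0),('down',-.012)):
    P=np.c_[o@R.T+[.5442,-.1524],np.full(4,.123+dz)]; print(n,np.round(proj('s7',P)-px,1).tolist())
from scipy.optimize import least_squares
f=lambda v:(proj('s7',np.c_[o@R.T+v[:2],np.full(4,v[2])])-px).ravel()
print(least_squares(f,[.544,-.152,.123]).x)
# grey key wing top: pixels
print(at('w7',[(326,151),(326,208)],.082), at('w7',[(301,133),(349,131),(349,207),(302,207)],.03).mean(0))
E
python3 - <<'E'
import cv2
i=cv2.imread('pics/w7.png');cv2.imwrite('pics/w7c.png',cv2.resize(i[110:230,265:385],None,fx=5,fy=5,interpolation=2))
E
```

```text
up [[0.2, -0.1], [0.4, -0.1], [0.1, -0.1], [0.2, -0.1]]
lvl [[-0.4, 3.9], [-0.4, 3.9], [-0.4, 3.9], [-0.1, 3.9]]
down [[-1.0, 7.8], [-1.1, 7.8], [-0.9, 7.8], [-0.5, 7.9]]
[ 0.54537278 -0.15099843  0.1326819 ]
[[ 0.39744098 -0.08794978  0.082     ]
 [ 0.4463287  -0.08103569  0.082     ]] [ 0.42503513 -0.08419676  0.03      ]
```

View pics/w7c.png

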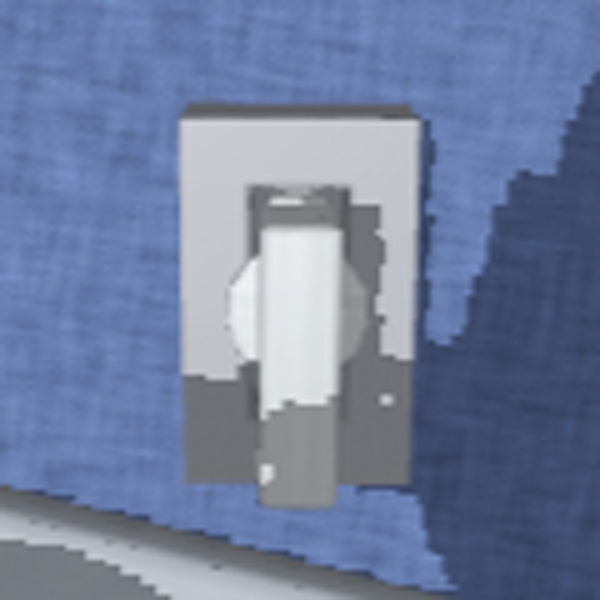

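```bash
python3 - <<'E'
from h import *
f=lambda L:np.array(L)/5+[265,110]-.4
P=at('w7',f([(264,228),(338,228),(336,508),(260,508)]),.082);print(P,P.mean(0))
P=at('w7',f([(181,118),(420,118),(411,485),(187,485)]),.03);print(P,P.mean(0))
e=P[2]+P[3]-P[0]-P[1];print(np.degrees(np.arctan2(e[1],e[0])))
print(at('w7',f([(299,310)]),.036))
E
```

```text
[[ 0.40185314 -0.09448975  0.082     ]
 [ 0.40018517 -0.082397    0.082     ]
 [ 0.44853304 -0.07565403  0.082     ]
 [ 0.45033054 -0.08868635  0.082     ]] [ 0.42522547 -0.08530678  0.082     ]
[[ 0.39190119 -0.11254114  0.03      ]
 [ 0.38563699 -0.06712636  0.03      ]
 [ 0.45906702 -0.05718963  0.03      ]
 [ 0.46531529 -0.10249114  0.03      ]] [ 0.42548012 -0.08483707  0.03      ]
7.750815069743135
[[ 0.42475428 -0.08512672  0.036     ]]
```

```bash
python3 - <<'E'
from h import *
st();goto([.4252,-.0853,.050],97.9)
E
```

```text
t 14.65 p [ 0.4269 -0.0874  0.2228] w 1.001 F [ 0.2  0.4 -0.2]
[[-0.991, -0.137, 0.0], [-0.137, 0.991, 0.0], [-0.0, 0.0, -1.0]] [ 20.  31. -20. 113.  16.  39.  87.]
shift [0.005 0.009 0.691] turn [ 0.     0.    -0.001] rows>= 2.7645113305647375 0.003660937193831297
```

```bash
python3 -m inch '[{"tx":0.005,"ty":0.009,"tz":0.15,"wx":0,"wy":0,"wz":0},{"tx":0.005,"ty":0.009,"tz":0.35,"wx":0,"wy":0,"wz":0},{"tx":0.005,"ty":0.009,"tz":0.55,"wx":0,"wy":0,"wz":0},{"tx":0.005,"ty":0.009,"tz":0.68,"wx":0,"wy":0,"wz":0},{"tx":0.005,"ty":0.009,"tz":0.69,"wx":0,"wy":0,"wz":0}]' -1 40
python3 -m inch '[{"tx":0,"ty":0,"tz":0,"wx":0,"wy":0,"wz":0},{"tx":0,"ty":0,"tz":0,"wx":0,"wy":0,"wz":0}]' 
python3 - <<'E'
from h import *
st();snap('wrist','w8')
E
```

```text
time: 15.28
position: [0.4242, -0.085, 0.0489]
ee_rot: [[-0.99, -0.138, -0.003], [-0.138, 0.99, -0.0], [0.003, 0.0, -1.0]]
wrist_force: [0.1, 0.0, 1.3]
width: 0.999
time: 15.52
position: [0.4253, -0.0855, 0.0517]
ee_rot: [[-0.991, -0.137, 0.002], [-0.137, 0.991, -0.0], [-0.002, -0.001, -1.0]]
wrist_force: [0.1, -0.8, 0.4]
width: 0.997
t 15.53 p [ 0.4253 -0.0855  0.0517] w 0.997 F [ 0.1 -0.8  0.4]
[[-0.991, -0.137, 0.002], [-0.137, 0.991, -0.0], [-0.002, -0.001, -1.0]] [ 10.  50.  -5. 123.  28.   8.  77.]
```

View pics/w8.png

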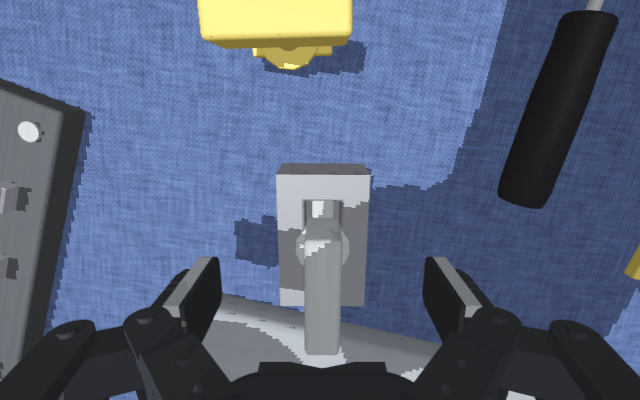

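```bash
python3 -m inch '[{"tx":0,"ty":0,"tz":0,"wx":0,"wy":0,"wz":0},{"tx":0,"ty":0,"tz":0,"wx":0,"wy":0,"wz":0},{"tx":0,"ty":0,"tz":0,"wx":0,"wy":0,"wz":0},{"tx":0,"ty":0,"tz":0,"wx":0,"wy":0,"wz":0},{"tx":0,"ty":0,"tz":0,"wx":0,"wy":0,"wz":0}]' 1 70
python3 -m inch '[{"tx":0,"ty":0,"tz":-0.05,"wx":0,"wy":0,"wz":0},{"tx":0,"ty":0,"tz":-0.15,"wx":0,"wy":0,"wz":0},{"tx":0,"ty":0,"tz":-0.35,"wx":0,"wy":0,"wz":0},{"tx":0,"ty":0,"tz":-0.55,"wx":0,"wy":0,"wz":0},{"tx":0,"ty":0,"tz":-0.7,"wx":0,"wy":0,"wz":0}]' 1 70
python3 -m inch '[{"tx":0,"ty":0,"tz":0,"wx":0,"wy":0,"wz":0},{"tx":0,"ty":0,"tz":0,"wx":0,"wy":0,"wz":0}]' 
python3 - <<'E'
from h import *
st();snap('wrist','w9');snap('side','s9');goto([.5781,.1161,.225],82.6)
import cv2
i=cv2.imread('pics/s9.png');cv2.imwrite('pics/s9c.png',cv2.resize(i[130:330,240:440],None,fx=3,fy=3,interpolation=2))
E
```

```text
time: 16.2
position: [0.4247, -0.0852, 0.0507]
ee_rot: [[-0.991, -0.138, 0.0], [-0.138, 0.991, -0.0], [-0.0, -0.0, -1.0]]
wrist_force: [-0.6, 0.8, 5.1]
width: 0.156
time: 16.82
position: [0.4246, -0.0853, 0.2276]
ee_rot: [[-0.991, -0.137, 0.001], [-0.137, 0.991, -0.0], [-0.001, -0.0, -1.0]]
wrist_force: [-0.1, -0.2, -1.1]
width: 0.157
time: 17.08
position: [0.4244, -0.0853, 0.225]
ee_rot: [[-0.991, -0.137, -0.001], [-0.137, 0.991, -0.0], [0.001, -0.0, -1.0]]
wrist_force: [-0.3, 0.4, -1.9]
width: 0.154
t 17.07 p [ 0.4244 -0.0853  0.225 ] w 0.154 F [-0.3  0.4 -1.9]
[[-0.991, -0.137, -0.001], [-0.137, 0.991, -0.0], [0.001, -0.0, -1.0]] [ 21.  31. -23. 113.  18.  40.  85.]
shift [-0.72   0.713 -0.002] turn [ 0.    -0.003  0.51 ] rows>= 4.052478860116057 1.4312119030998536
```

View pics/w9.png

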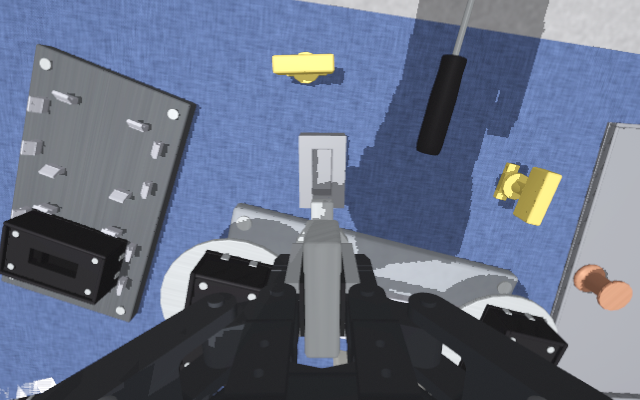

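View pics/s9c.png

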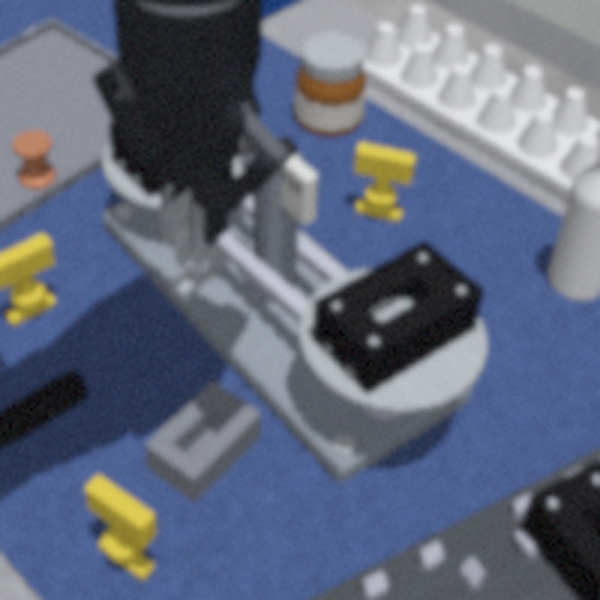

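```bash
python3 - <<'E'
import cv2
i=cv2.imread('pics/w4.png');cv2.imwrite('pics/w4c.png',cv2.resize(i[110:255,270:375],None,fx=5,fy=5,interpolation=2)[:600])
E
```

```text
(no output)
```

View pics/w4c.png

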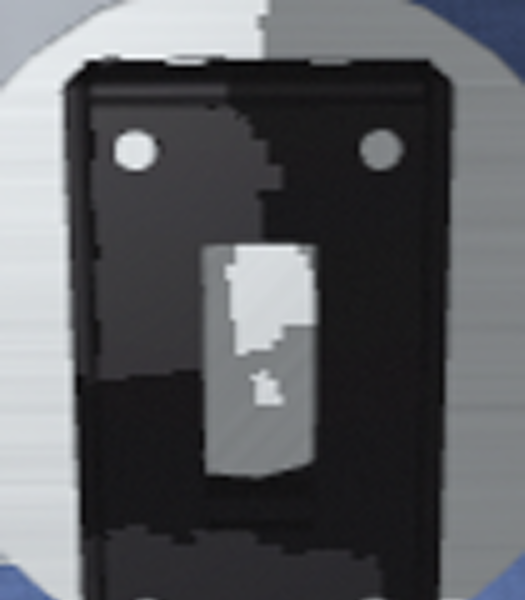

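```bash
python3 -m inch '[{"tx":-0.1,"ty":0.1,"tz":0,"wx":0,"wy":0,"wz":0.25},{"tx":-0.25,"ty":0.25,"tz":0,"wx":0,"wy":0,"wz":0.5},{"tx":-0.42,"ty":0.42,"tz":0,"wx":0,"wy":0,"wz":0.51},{"tx":-0.4,"ty":0.4,"tz":0,"wx":0,"wy":0,"wz":0.51},{"tx":-0.4,"ty":0.4,"tz":0,"wx":0,"wy":0,"wz":0.51}]'
python3 - <<'E'
from h import *
st();snap('wrist','w10')
E
```

```text
time: 17.8
position: [0.5094, 0.027, 0.2247]
ee_rot: [[-0.992, 0.129, -0.002], [0.129, 0.992, -0.001], [0.002, -0.001, -1.0]]
wrist_force: [-0.1, -1.3, 0.4]
width: 0.154
t 17.8 p [0.5094 0.027  0.2247] w 0.154 F [-0.1 -1.3  0.4]
[[-0.992, 0.129, -0.002], [0.129, 0.992, -0.001], [0.002, -0.001, -1.0]] [  3.  36. -16.  99.  13.  47.  63.]
```

View pics/w10.png

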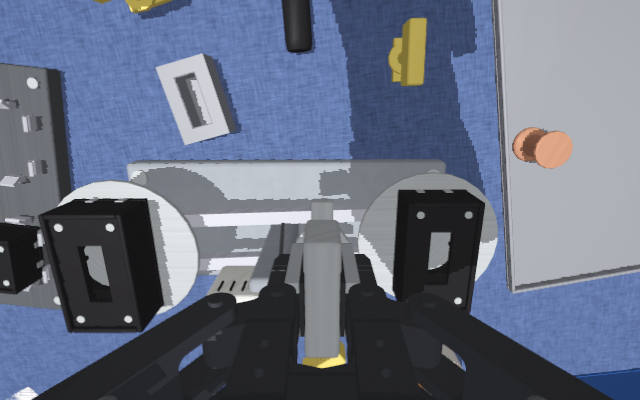

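```bash
python3 - <<'E'
from h import *
import cv2
from scipy.optimize import least_squares
def cent(fn,box):
    i=cv2.imread(f'pics/{fn}.png',0)[box[1]:box[3],box[0]:box[2]].astype(float); i=np.clip(i-80,0,None)
    y,x=np.mgrid[0:i.shape[0],0:i.shape[1]]; return (box[0]+(x*i).sum()/i.sum(),box[1]+(y*i).sum()/i.sum())
p4=[cent('w4',b) for b in((291,133,303,147),(340,133,352,147),(340,227,352,241),(286,227,298,241))]
p10=[cent('w10',b) for b in((415,209,426,221),(467,209,478,221),(453,295,463,306))]
print(np.round(p4,1).tolist(),np.round(p10,1).tolist())
def fit(fn,px,o,z):
    f=lambda v:(proj(fn,np.c_[np.array(o)@np.array([[np.cos(v[2]),np.sin(v[2])],[-np.sin(v[2]),np.cos(v[2])]])+v[:2],np.full(len(px),z)])-px).ravel()
    r=least_squares(f,[.578,.116,np.radians(-7)]);print(fn,z,r.x[:2],np.degrees(r.x[2]),np.round(r.fun,1))
o=[(-.039,-.0195),(-.039,.0195),(.039,.0195),(.039,-.0195)]
for z in(.109,.111,.113): fit('w4',p4,o,z); fit('w10',p10,o[:3],z)
# control: same fit for grasped w1
P=at('w1',[cent('w1',b) for b in((285,149,296,161),(336,149,348,161),(335,246,347,258),(288,246,299,258))],.042);print(P.mean(0))
E
```

```text
[[296.5, 139.7], [345.6, 139.5], [344.2, 232.9], [295.3, 232.6]] [[420.3, 214.9], [468.9, 214.7], [457.5, 300.5]]
w4 0.109 [0.57751575 0.1151048 ] -8.09434702187017 [-0.8 -0.6  0.5  0.2 -1.1  0.3  1.3  0.1]
w10 0.109 [0.57756372 0.11560127] -7.595376090082052 [-0.4 -0.3  0.2  0.1  0.1  0.3]
w4 0.111 [0.5770237  0.11517593] -8.094351524049781 [-1.  -0.9  0.7 -0.1 -0.9  0.7  1.2  0.4]
w10 0.111 [0.57660473 0.11493106] -7.5823164287982205 [-0.6 -0.5  0.4 -0.1  0.2  0.7]
w4 0.113 [0.57653223 0.11524699] -8.094356390986626 [-1.2 -1.2  0.9 -0.4 -0.8  1.1  1.   0.8]
w10 0.113 [0.57564625 0.11426093] -7.56913412345239 [-0.8 -0.7  0.6 -0.3  0.3  1.2]
[0.57589437 0.31229775 0.042     ]
```

```bash
python3 - <<'E'
from h import *
st();goto([.5773,.1157,.17],82.5)
E
```

```text
t 17.85 p [0.5095 0.0267 0.225 ] w 0.153 F [-0.2 -0.4 -0.2]
[[-0.992, 0.13, -0.001], [0.13, 0.992, -0.001], [0.001, -0.001, -1.0]] [  3.  36. -16.  99.  13.  47.  63.]
shift [-0.223  0.388  0.219] turn [-0.002 -0.002  0.002] rows>= 1.994374288514109 0.009284642411813666
```

```bash
python3 -m inch '[{"tx":-0.08,"ty":0.15,"tz":0,"wx":0,"wy":0,"wz":0},{"tx":-0.18,"ty":0.32,"tz":0.05,"wx":0,"wy":0,"wz":0},{"tx":-0.223,"ty":0.388,"tz":0.14,"wx":0,"wy":0,"wz":0},{"tx":-0.223,"ty":0.388,"tz":0.2,"wx":0,"wy":0,"wz":0},{"tx":-0.223,"ty":0.388,"tz":0.2,"wx":0,"wy":0,"wz":0}]'
python3 -m inch '[{"tx":0,"ty":0,"tz":0,"wx":0,"wy":0,"wz":0},{"tx":0,"ty":0,"tz":0,"wx":0,"wy":0,"wz":0}]' 
python3 - <<'E'
from h import *
st();snap('wrist','w11');snap('side','s11');goto([.5773,.1157,.17],82.5)
import cv2
i=cv2.imread('pics/s11.png');cv2.imwrite('pics/s11c.png',cv2.resize(i[100:250,230:380],None,fx=4,fy=4,interpolation=2))
E
```

```text
time: 18.48
position: [0.5771, 0.1151, 0.1748]
ee_rot: [[-0.992, 0.13, -0.002], [0.13, 0.992, -0.001], [0.002, -0.001, -1.0]]
wrist_force: [-0.2, -0.7, -0.3]
width: 0.154
time: 18.73
position: [0.578, 0.1161, 0.1764]
ee_rot: [[-0.992, 0.13, 0.001], [0.13, 0.992, 0.0], [-0.001, 0.0, -1.0]]
wrist_force: [0.0, -0.2, -0.5]
width: 0.155
t 18.73 p [0.578  0.1161 0.1764] w 0.155 F [ 0.  -0.2 -0.5]
[[-0.992, 0.13, 0.001], [0.13, 0.992, 0.0], [-0.001, 0.0, -1.0]] [ -7.  46. -15.  86.  14.  50.  56.]
shift [ 0.002 -0.003  0.025] turn [0.    0.001 0.002] rows>= 0.09900325431153459 0.0080597969395572
```

View pics/w11.png

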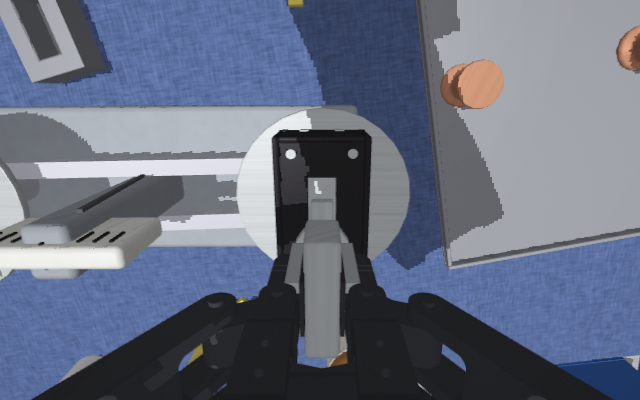

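View pics/s11c.png

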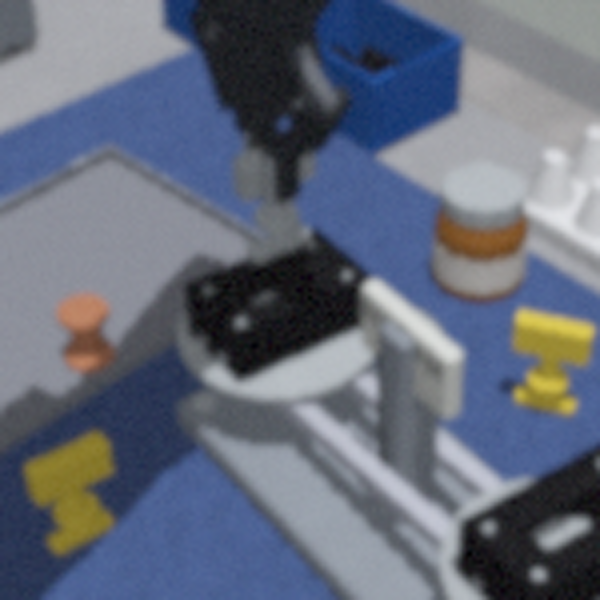

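```bash
python3 -m inch '[{"tx":0.002,"ty":-0.002,"tz":0.03,"wx":0,"wy":0,"wz":0},{"tx":0.002,"ty":-0.002,"tz":0.06,"wx":0,"wy":0,"wz":0},{"tx":0.002,"ty":-0.002,"tz":0.08,"wx":0,"wy":0,"wz":0},{"tx":0.002,"ty":-0.002,"tz":0.1,"wx":0,"wy":0,"wz":0},{"tx":0.002,"ty":-0.002,"tz":0.1,"wx":0,"wy":0,"wz":0}]'
python3 -m inch '[{"tx":0,"ty":0,"tz":0.02,"wx":0,"wy":0,"wz":0},{"tx":0,"ty":0,"tz":0.04,"wx":0,"wy":0,"wz":0},{"tx":0,"ty":0,"tz":0.06,"wx":0,"wy":0,"wz":0},{"tx":0,"ty":0,"tz":0.065,"wx":0,"wy":0,"wz":0},{"tx":0,"ty":0,"tz":0.065,"wx":0,"wy":0,"wz":0}]'
python3 - <<'E'
from h import *
st();snap('wrist','w12')
E
```

```text
time: 19.45
position: [0.5771, 0.1161, 0.1502]
ee_rot: [[-0.992, 0.129, -0.001], [0.129, 0.992, -0.0], [0.001, -0.0, -1.0]]
wrist_force: [-0.7, 0.4, -0.4]
width: 0.153
time: 20.08
position: [0.5772, 0.1162, 0.1342]
ee_rot: [[-0.992, 0.129, -0.0], [0.129, 0.992, -0.0], [0.0, -0.0, -1.0]]
wrist_force: [1.0, 0.1, -0.3]
width: 0.152
t 20.07 p [0.5772 0.1162 0.1342] w 0.152 F [ 1.   0.1 -0.3]
[[-0.992, 0.129, -0.0], [0.129, 0.992, -0.0], [0.0, -0.0, -1.0]] [ -8.  49. -14.  88.  15.  44.  55.]
```

View pics/w12.png

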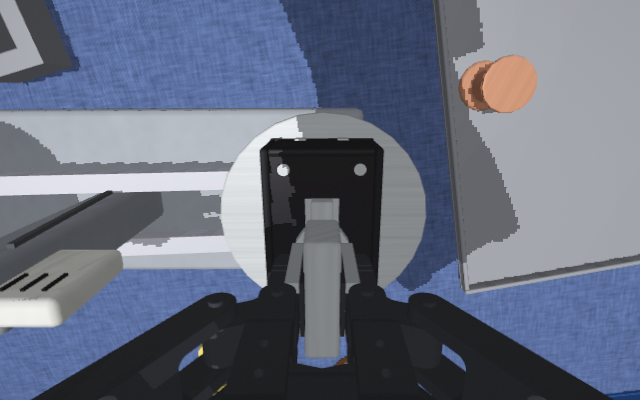

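```bash
python3 -m inch '[{"tx":0,"ty":0,"tz":0.005,"wx":0,"wy":0,"wz":0},{"tx":0,"ty":0,"tz":0.01,"wx":0,"wy":0,"wz":0},{"tx":0,"ty":0,"tz":0.014,"wx":0,"wy":0,"wz":0},{"tx":0,"ty":0,"tz":0.014,"wx":0,"wy":0,"wz":0}]'
```

```text
time: 20.62
position: [0.5772, 0.1161, 0.1307]
ee_rot: [[-0.992, 0.129, -0.0], [0.129, 0.992, -0.0], [0.0, -0.0, -1.0]]
wrist_force: [0.7, 0.3, -0.3]
width: 0.15
```

```bash
python3 -m inch '[{"tx":0,"ty":0,"tz":0,"wx":0,"wy":0,"wz":0.2},{"tx":0,"ty":0,"tz":0,"wx":0,"wy":0,"wz":0.4},{"tx":0,"ty":0,"tz":0,"wx":0,"wy":0,"wz":0.6},{"tx":0,"ty":0,"tz":0,"wx":0,"wy":0,"wz":0.8},{"tx":0,"ty":0,"tz":0,"wx":0,"wy":0,"wz":1}]'
python3 -m inch '[{"tx":0,"ty":0,"tz":0,"wx":0,"wy":0,"wz":0.2},{"tx":0,"ty":0,"tz":0,"wx":0,"wy":0,"wz":0.4},{"tx":0,"ty":0,"tz":0,"wx":0,"wy":0,"wz":0.6},{"tx":0,"ty":0,"tz":0,"wx":0,"wy":0,"wz":0.8},{"tx":0,"ty":0,"tz":0,"wx":0,"wy":0,"wz":1}]'
python3 -m inch '[{"tx":0,"ty":0,"tz":0,"wx":0,"wy":0,"wz":0.2},{"tx":0,"ty":0,"tz":0,"wx":0,"wy":0,"wz":0.4},{"tx":0,"ty":0,"tz":0,"wx":0,"wy":0,"wz":0.6},{"tx":0,"ty":0,"tz":0,"wx":0,"wy":0,"wz":0.8},{"tx":0,"ty":0,"tz":0,"wx":0,"wy":0,"wz":1}]'
python3 -m inch '[{"tx":0,"ty":0,"tz":0,"wx":0,"wy":0,"wz":0},{"tx":0,"ty":0,"tz":0,"wx":0,"wy":0,"wz":0}]' 
python3 - <<'E'
from h import *
st();snap('wrist','w13');snap('top','t13');goto([.5773,.1157,.13],-7.5)
E
```

```text
time: 21.25
position: [0.5772, 0.1162, 0.1309]
ee_rot: [[-0.792, 0.61, 0.0], [0.61, 0.792, -0.0], [-0.0, 0.0, -1.0]]
wrist_force: [0.0, 1.0, -0.2]
width: 0.152
time: 21.88
position: [0.5772, 0.1162, 0.1308]
ee_rot: [[-0.381, 0.924, -0.0], [0.924, 0.381, 0.0], [0.0, -0.0, -1.0]]
wrist_force: [-0.5, -0.4, -0.6]
width: 0.148
time: 22.5
position: [0.5772, 0.1162, 0.1308]
ee_rot: [[0.132, 0.991, 0.0], [0.991, -0.132, 0.0], [0.0, 0.0, -1.0]]
wrist_force: [0.3, 0.6, -0.9]
width: 0.155
time: 22.75
position: [0.5772, 0.1162, 0.1308]
ee_rot: [[0.126, 0.992, -0.0], [0.992, -0.126, -0.0], [-0.0, -0.0, -1.0]]
wrist_force: [0.3, 0.1, -0.6]
width: 0.152
t 22.75 p [0.5772 0.1162 0.1308] w 0.152 F [ 0.3  0.1 -0.6]
[[0.126, 0.992, -0.0], [0.992, -0.126, -0.0], [-0.0, -0.0, -1.0]] [-20.  50.  12.  89. -13.  43. -10.]
shift [-0.001  0.     0.003] turn [-0.    -0.     0.006] rows>= 0.01442461183682795 0.01743121467577392
```

View pics/w13.png

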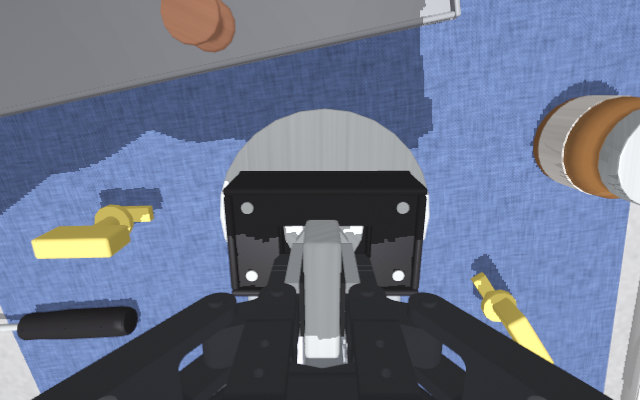

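```bash
python3 -m inch '[{"tx":0,"ty":0,"tz":0.003,"wx":0,"wy":0,"wz":0},{"tx":0,"ty":0,"tz":0.004,"wx":0,"wy":0,"wz":0},{"tx":0,"ty":0,"tz":0.004,"wx":0,"wy":0,"wz":0}]'
python3 -m inch '[{"tx":0,"ty":0,"tz":0,"wx":0,"wy":0,"wz":0},{"tx":0,"ty":0,"tz":0,"wx":0,"wy":0,"wz":0},{"tx":0,"ty":0,"tz":0,"wx":0,"wy":0,"wz":0},{"tx":0,"ty":0,"tz":0,"wx":0,"wy":0,"wz":0},{"tx":0,"ty":0,"tz":0,"wx":0,"wy":0,"wz":0}]' -0.3 
python3 - <<'E'
from h import *
st();snap('wrist','w14');snap('side','s14')
import cv2
i=cv2.imread('pics/s14.png');cv2.imwrite('pics/s14c.png',cv2.resize(i[100:300,230:430],None,fx=3,fy=3,interpolation=2))
E
```

```text
time: 23.22
position: [0.5772, 0.1161, 0.1298]
ee_rot: [[0.129, 0.992, -0.0], [0.992, -0.129, -0.0], [-0.0, -0.0, -1.0]]
wrist_force: [0.2, -1.0, -0.8]
width: 0.153
time: 23.85
position: [0.5772, 0.1161, 0.1298]
ee_rot: [[0.129, 0.992, -0.0], [0.992, -0.129, -0.0], [-0.0, -0.0, -1.0]]
wrist_force: [0.0, -0.4, -0.1]
width: 0.645
t 23.85 p [0.5772 0.1161 0.1298] w 0.645 F [ 0.  -0.4 -0.1]
[[0.129, 0.992, -0.0], [0.992, -0.129, -0.0], [-0.0, -0.0, -1.0]] [-20.  50.  12.  89. -13.  43. -10.]
```

View pics/w14.png

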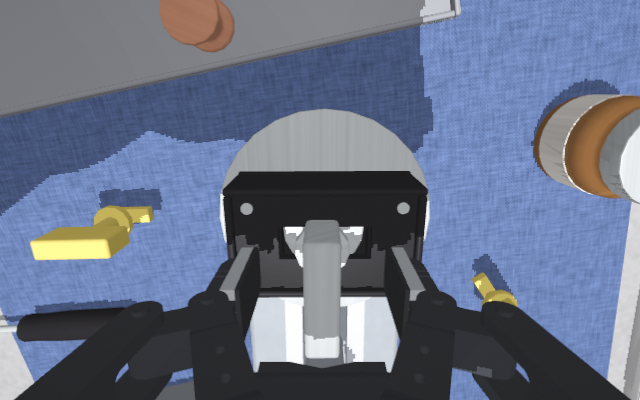

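View pics/s14c.png

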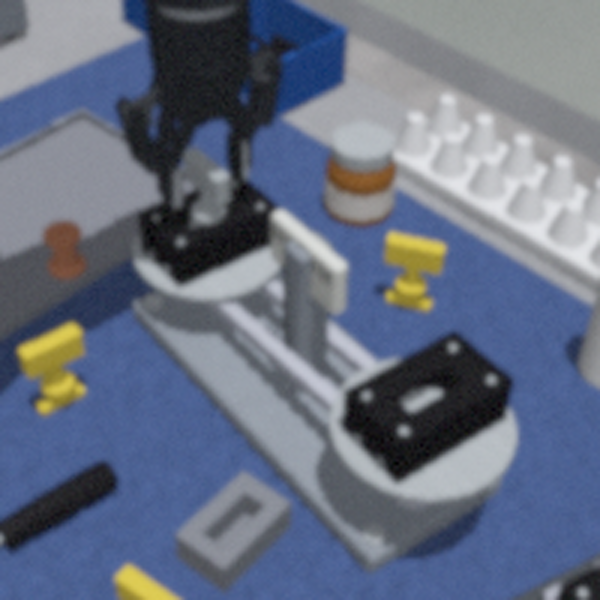

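```bash
python3 -m inch '[{"tx":0,"ty":0,"tz":0,"wx":0,"wy":0,"wz":0},{"tx":0,"ty":0,"tz":0,"wx":0,"wy":0,"wz":0}]' -0.3
python3 -m inch '[{"tx":0,"ty":0,"tz":0,"wx":0,"wy":0,"wz":0},{"tx":0,"ty":0,"tz":0,"wx":0,"wy":0,"wz":0},{"tx":0,"ty":0,"tz":0,"wx":0,"wy":0,"wz":0},{"tx":0,"ty":0,"tz":0,"wx":0,"wy":0,"wz":0}]' 1 100
python3 -m inch '[{"tx":0,"ty":0,"tz":-0.015,"wx":0,"wy":0,"wz":0},{"tx":0,"ty":0,"tz":-0.03,"wx":0,"wy":0,"wz":0},{"tx":0,"ty":0,"tz":-0.045,"wx":0,"wy":0,"wz":0},{"tx":0,"ty":0,"tz":-0.07,"wx":0,"wy":0,"wz":0},{"tx":0,"ty":0,"tz":-0.1,"wx":0,"wy":0,"wz":0}]' 1 100
python3 - <<'E'
from h import *
st();snap('wrist','w15');snap('side','s15')
import cv2
i=cv2.imread('pics/s15.png');cv2.imwrite('pics/s15c.png',cv2.resize(i[100:300,230:430],None,fx=3,fy=3,interpolation=2))
E
```

```text
time: 24.2
position: [0.5772, 0.1161, 0.1298]
ee_rot: [[0.129, 0.992, -0.0], [0.992, -0.129, -0.0], [-0.0, -0.0, -1.0]]
wrist_force: [-1.1, -0.2, 0.3]
width: 0.648
time: 24.7
position: [0.5773, 0.1161, 0.13]
ee_rot: [[0.129, 0.992, 0.0], [0.992, -0.129, 0.0], [0.0, 0.0, -1.0]]
wrist_force: [-1.7, -0.3, 5.8]
width: 0.149
time: 25.32
position: [0.5771, 0.1161, 0.1552]
ee_rot: [[0.129, 0.992, -0.0], [0.992, -0.129, -0.0], [-0.0, -0.0, -1.0]]
wrist_force: [-0.5, 0.9, -3.3]
width: 0.146
t 25.32 p [0.5771 0.1161 0.1552] w 0.146 F [-0.5  0.9 -3.3]
[[0.129, 0.992, -0.0], [0.992, -0.129, -0.0], [-0.0, -0.0, -1.0]] [-21.  48.  12.  88. -13.  46. -10.]
```

View pics/w15.png

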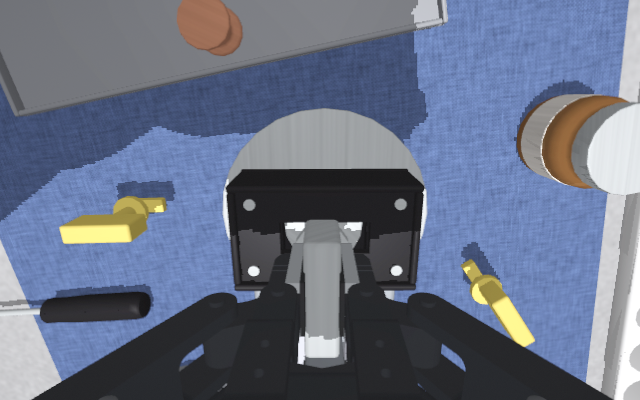

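View pics/s15c.png

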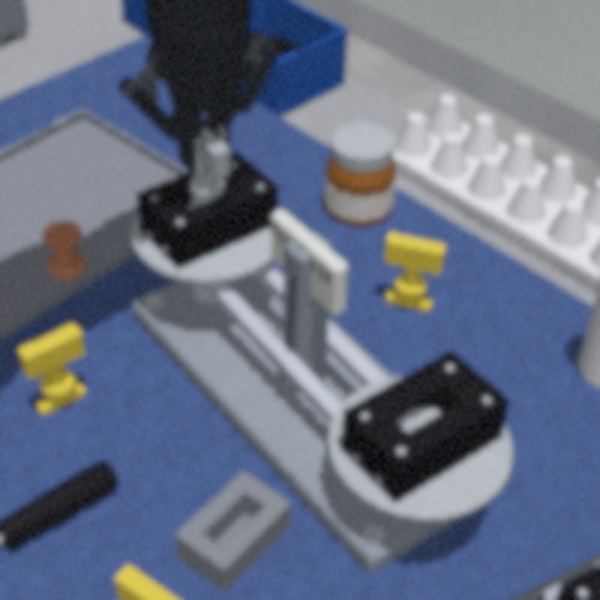

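```bash
python3 -m inch '[{"tx":0,"ty":0,"tz":-0.03,"wx":0,"wy":0,"wz":0},{"tx":0,"ty":0,"tz":-0.07,"wx":0,"wy":0,"wz":0},{"tx":0,"ty":0,"tz":-0.12,"wx":0,"wy":0,"wz":0},{"tx":0,"ty":0,"tz":-0.2,"wx":0,"wy":0,"wz":0},{"tx":0,"ty":0,"tz":-0.3,"wx":0,"wy":0,"wz":0}]'
python3 -m inch '[{"tx":0,"ty":0,"tz":-0.1,"wx":0,"wy":0,"wz":0},{"tx":0,"ty":0,"tz":-0.18,"wx":0,"wy":0,"wz":0},{"tx":0,"ty":0,"tz":-0.2,"wx":0,"wy":0,"wz":0},{"tx":0,"ty":0,"tz":-0.2,"wx":0,"wy":0,"wz":0}]'
python3 - <<'E'
from h import *
st();snap('wrist','w16');snap('side','s16');goto([.4328,-.3125,.28],-104)
import cv2
i=cv2.imread('pics/s16.png');cv2.imwrite('pics/s16c.png',cv2.resize(i[50:250,230:430],None,fx=3,fy=3,interpolation=2))
E
```

```text
time: 26.05
position: [0.577, 0.1161, 0.2309]
ee_rot: [[0.129, 0.992, -0.0], [0.992, -0.129, -0.0], [-0.0, -0.0, -1.0]]
wrist_force: [-0.0, 0.1, -4.3]
width: 0.149
time: 26.55
position: [0.5771, 0.1162, 0.2797]
ee_rot: [[0.129, 0.992, -0.0], [0.992, -0.129, -0.0], [-0.0, -0.0, -1.0]]
wrist_force: [-0.3, 0.1, -5.0]
width: 0.149
t 26.55 p [0.5771 0.1162 0.2797] w 0.149 F [-0.3  0.1 -5. ]
[[0.129, 0.992, -0.0], [0.992, -0.129, -0.0], [-0.0, -0.0, -1.0]] [-22.  40.  15.  78. -11.  64. -13.]
shift [-1.774 -0.351 -0.002] turn [-2.00e-03 -1.00e-03 -2.78e+00] rows>= 7.2354912351408185 7.794370759873292
```

View pics/w16.png

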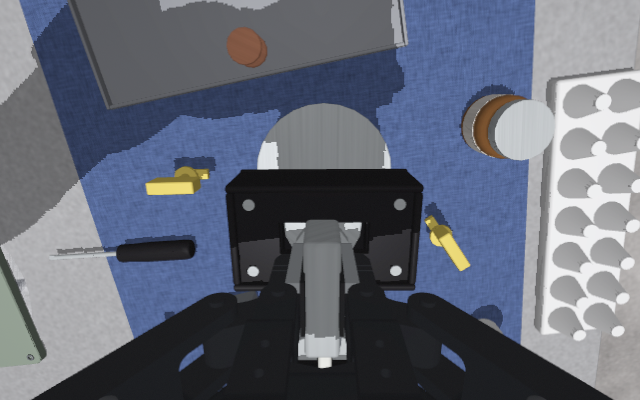

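View pics/s16c.png

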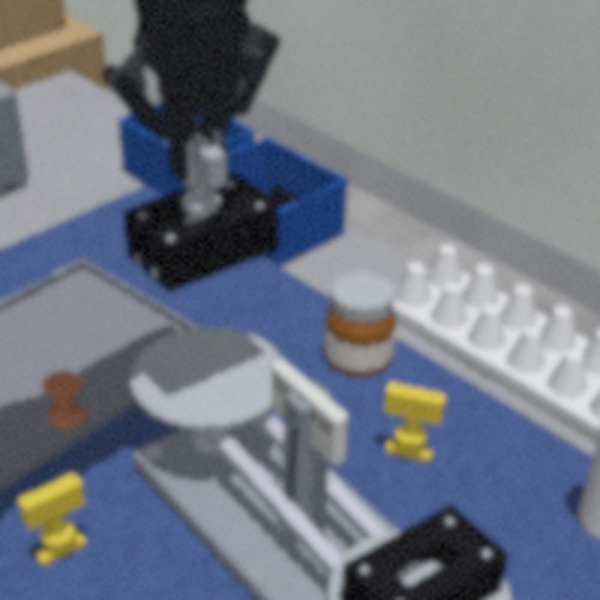

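```bash
python3 -m inch '[{"tx":-0.06,"ty":-0.01,"tz":0,"wx":0,"wy":0,"wz":-0.1},{"tx":-0.2,"ty":-0.04,"tz":0,"wx":0,"wy":0,"wz":-0.3},{"tx":-0.38,"ty":-0.08,"tz":0,"wx":0,"wy":0,"wz":-0.5},{"tx":-0.56,"ty":-0.11,"tz":0,"wx":0,"wy":0,"wz":-0.7},{"tx":-0.74,"ty":-0.146,"tz":0,"wx":0,"wy":0,"wz":-0.9}]'
python3 -m inch '[{"tx":0,"ty":0,"tz":0,"wx":0,"wy":0,"wz":0},{"tx":0,"ty":0,"tz":0,"wx":0,"wy":0,"wz":0}]' 
python3 - <<'E'
from h import *
st();goto([.4328,-.3125,.28],76)
E
```

```text
time: 27.28
position: [0.5165, -0.0639, 0.2793]
ee_rot: [[-0.339, 0.941, -0.001], [0.941, 0.339, -0.0], [0.0, -0.001, -1.0]]
wrist_force: [0.9, -0.1, -4.6]
width: 0.148
time: 27.52
position: [0.5173, -0.0622, 0.2795]
ee_rot: [[-0.335, 0.942, -0.0], [0.942, 0.335, 0.0], [0.001, -0.0, -1.0]]
wrist_force: [0.0, 0.7, -4.9]
width: 0.147
t 27.52 p [ 0.5173 -0.0622  0.2795] w 0.147 F [ 0.   0.7 -4.9]
[[-0.335, 0.942, -0.0], [0.942, 0.335, 0.0], [0.001, -0.0, -1.0]] [ 0. 33.  6. 92. -4. 56. 27.]
shift [-0.83  -0.654 -0.002] turn [ 0.000e+00 -1.000e-03 -1.881e+00] rows>= 4.2264464004039155 5.274749447324062
```

```bash
python3 -m inch '[{"tx":-0.06,"ty":-0.05,"tz":0,"wx":0,"wy":0,"wz":-0.15},{"tx":-0.2,"ty":-0.16,"tz":0,"wx":0,"wy":0,"wz":-0.35},{"tx":-0.36,"ty":-0.28,"tz":0,"wx":0,"wy":0,"wz":-0.6},{"tx":-0.52,"ty":-0.41,"tz":0,"wx":0,"wy":0,"wz":-0.8},{"tx":-0.66,"ty":-0.52,"tz":0,"wx":0,"wy":0,"wz":-1}]'
python3 -m inch '[{"tx":0,"ty":0,"tz":0,"wx":0,"wy":0,"wz":0},{"tx":0,"ty":0,"tz":0,"wx":0,"wy":0,"wz":0}]' 
python3 - <<'E'
from h import *
st();goto([.4328,-.3125,.2],76)
E
```

```text
time: 28.15
position: [0.4499, -0.2624, 0.2795]
ee_rot: [[-0.764, 0.645, -0.0], [0.645, 0.764, 0.0], [0.0, -0.0, -1.0]]
wrist_force: [0.9, 0.8, -5.0]
width: 0.147
time: 28.4
position: [0.4507, -0.2605, 0.2795]
ee_rot: [[-0.762, 0.648, -0.0], [0.648, 0.762, 0.001], [0.001, 0.001, -1.0]]
wrist_force: [-0.1, 1.6, -4.1]
width: 0.146
t 28.4 p [ 0.4507 -0.2605  0.2795] w 0.146 F [-0.1  1.6 -4.1]
[[-0.762, 0.648, -0.0], [0.648, 0.762, 0.001], [0.001, 0.001, -1.0]] [29. 33. -4. 92.  3. 56. 74.]
shift [-0.08  -0.205  0.318] turn [ 0.001 -0.001 -0.879] rows>= 1.5472651194745595 2.4657358625138115
```

```bash
python3 -m inch '[{"tx":-0.03,"ty":-0.07,"tz":0.03,"wx":0,"wy":0,"wz":-0.25},{"tx":-0.06,"ty":-0.15,"tz":0.1,"wx":0,"wy":0,"wz":-0.5},{"tx":-0.08,"ty":-0.2,"tz":0.2,"wx":0,"wy":0,"wz":-0.75},{"tx":-0.08,"ty":-0.205,"tz":0.28,"wx":0,"wy":0,"wz":-0.88},{"tx":-0.08,"ty":-0.205,"tz":0.32,"wx":0,"wy":0,"wz":-0.88}]'
python3 -m inch '[{"tx":0,"ty":0,"tz":0,"wx":0,"wy":0,"wz":0},{"tx":0,"ty":0,"tz":0,"wx":0,"wy":0,"wz":0},{"tx":0,"ty":0,"tz":0,"wx":0,"wy":0,"wz":0}]' 
python3 - <<'E'
from h import *
st();snap('wrist','w17');snap('top','t17');snap('side','s17')
E
```

```text
time: 29.02
position: [0.4326, -0.3124, 0.1989]
ee_rot: [[-0.97, 0.241, -0.001], [0.241, 0.97, 0.001], [0.001, 0.001, -1.0]]
wrist_force: [-0.0, -0.9, -5.7]
width: 0.144
time: 29.4
position: [0.4324, -0.3136, 0.2004]
ee_rot: [[-0.97, 0.242, 0.001], [0.242, 0.97, -0.001], [-0.001, -0.0, -1.0]]
wrist_force: [0.5, 0.4, -4.9]
width: 0.149
t 29.4 p [ 0.4324 -0.3136  0.2004] w 0.149 F [ 0.5  0.4 -4.9]
[[-0.97, 0.242, 0.001], [0.242, 0.97, -0.001], [-0.001, -0.0, -1.0]] [ 39.  39. -11.  96.  10.  45.  99.]
```

View pics/w17.png

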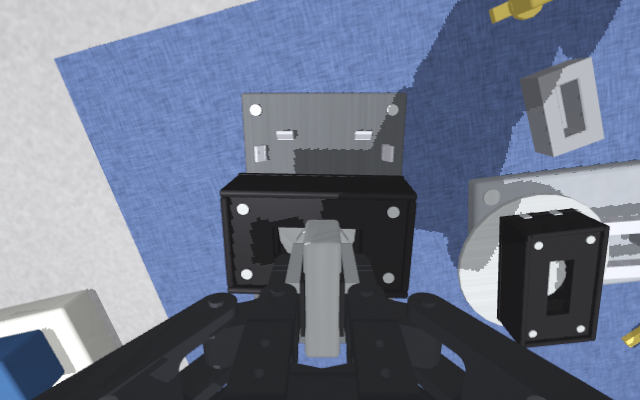

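View pics/s17.png

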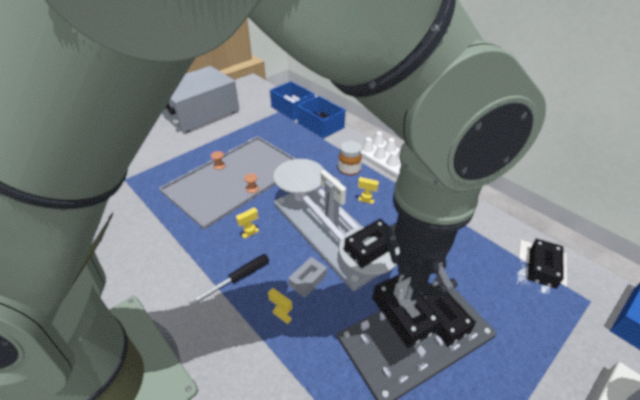

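```bash
python3 - <<'E'
import cv2
i=cv2.imread('pics/w17.png')
cv2.imwrite('pics/w17c.png',cv2.resize(i[80:310,210:430],None,fx=2.6,fy=2.6,interpolation=2))
i=cv2.imread('pics/w9.png')
cv2.imwrite('pics/w9c.png',cv2.resize(i[30:330,0:220],None,fx=2,fy=2,interpolation=2))
E
cat > fit.py <<'E'
from h import *
from scipy.optimize import least_squares
def fit(views,o,v0,zfree=False,z=None):
    # views: list (fn,px,idx)
    o=np.array(o)
    def f(v):
        c,s=np.cos(v[2]),np.sin(v[2]); zz=v[3] if zfree else z
        P=np.c_[o@np.array([[c,s],[-s,c]])+v[:2],np.full(len(o),zz)]
        return np.concatenate([(proj(fn,P[idx])-px).ravel() for fn,px,idx in views])
    r=least_squares(f,v0); print(np.round(r.x,4),'yaw',np.degrees(r.x[2]),'res',np.round(r.fun,1)); return r.x
E
python3 - <<'E'
from fit import *
O=[(.1203,.062),(.1203,-.062),(-.1203,-.062),(-.1203,.062)]
p0=np.array([(425,107),(595,152),(520,481),(347,433)])/4+[330,150]-.375
v=[.491,-.327,np.radians(-14)]
fit([('top0',p0,[0,1,2,3])],O,v,z=.021)
fit([('w9',[(172.5,114),(120,311),(45,64)],[3,0,2])],O,v,z=.021)
fit([('w17',[(255,110),(392.5,109.5)],[2,3])],O,v,z=.021)
# housing; x axis along 76deg
H=[(-.039,-.0195),(-.039,.0195),(.039,.0195),(.039,-.0195)]
fit([('w17',[(242.5,209),(393,212),(388.5,278),(246.5,274)],[0+1,2,3,0][:4] if 0 else [1,2,3,0])],H,[.433,-.313,np.radians(76),.175],zfree=True)
fit([('w16',[(248.5,205),(400,204),(395.5,271),(253,271)],[2,1,0,3] if 0 else [2,1,0,3])],H,[.577,.116,np.radians(-7),.25],zfree=True)
E
```

```text
[ 0.4911 -0.3273 -0.2462] yaw -14.106182508840181 res [ 0.1  0.2 -0.  -0.   0.  -0.2 -0.1  0. ]
[ 0.4912 -0.3263 -0.2431] yaw -13.931221188627752 res [ 0.2 -0.1 -0.   0.2 -0.2 -0.1]
[ 0.4912 -0.3263 -0.2411] yaw -13.815529543751182 res [ 0.1 -0.  -0.1 -0. ]
[ 0.4349 -0.3167  1.3048  0.1722] yaw 74.75915211595004 res [ 0.7 -0.7  0.3 -0.6 -0.9  0.1 -0.1  1.3]
[0.573  0.0761 3.0181 0.1621] yaw 172.92631406384822 res [ 28.9  56.2 -28.7  56.7 -22.5 -54.5  22.3 -54. ]
```

View pics/w17c.png

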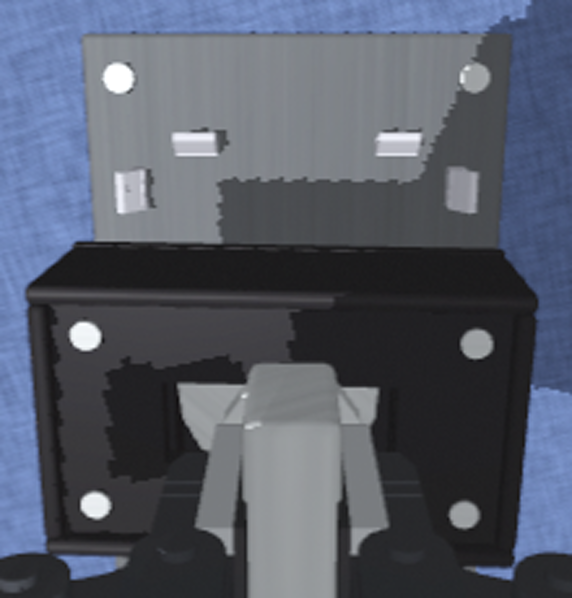

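View pics/w9c.png

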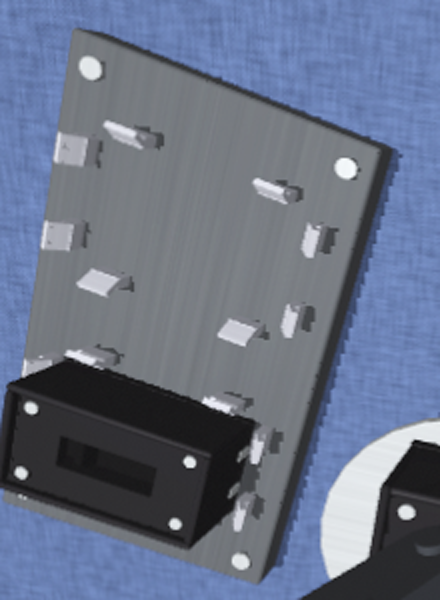

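```bash
python3 - <<'E'
from fit import *
H=[(-.039,-.0195),(-.039,.0195),(.039,.0195),(.039,-.0195)]
fit([('w16',[(248.5,205),(400,204),(395.5,271),(253,271)],[1,2,3,0])],H,[.577,.116,np.radians(-7),.25],zfree=True)
fit([('w15',[(249,205),(400.5,204),(396.5,271),(254,271)],[1,2,3,0])],H,[.577,.116,np.radians(-7),.13],zfree=True)
fit([('w13',[(247,208.5),(403,208),(398.5,275),(252,275)],[1,2,3,0])],H,[.577,.116,np.radians(-7),.11],zfree=True)
st();goto([.4330,-.3120,.2],76)
i=cv2.imread('pics/t17.png');cv2.imwrite('pics/t17c.png',cv2.resize(i[150:290,380:500],None,fx=4,fy=4,interpolation=2))
E
```

```text
[ 0.5776  0.1154 -0.1254  0.2516] yaw -7.183086754941755 res [ 0.2 -0.8 -0.3 -0.3 -0.2  0.3  0.3  0.8]
[ 0.578   0.1153 -0.1238  0.1272] yaw -7.093338511521738 res [ 0.4 -0.6 -0.1 -0.4 -0.4  0.2  0.1  0.9]
[ 0.5781  0.1153 -0.1236  0.1075] yaw -7.081219943873464 res [ 0.6 -1.1 -0.4 -1.1 -0.6  1.   0.4  1.4]
t 29.55 p [ 0.4322 -0.3137  0.2001] w 0.148 F [ 0.2 -0.6 -4.5]
[[-0.97, 0.242, 0.0], [0.242, 0.97, -0.0], [-0.0, -0.0, -1.0]] [ 39.  39. -11.  96.  10.  45.  99.]
shift [-0.001  0.007  0.001] turn [-0.     0.001 -0.   ] rows>= 0.02973524599547995 0.003021861960987181
```

View pics/t17c.png

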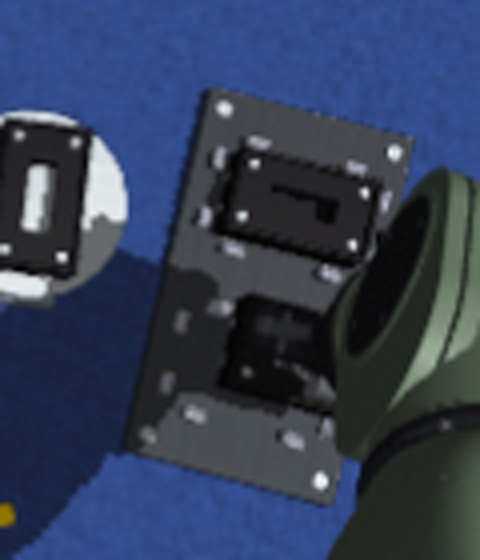

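```bash
python3 -m inch '[{"tx":0.006,"ty":0.008,"tz":0.05,"wx":0,"wy":0,"wz":-0.04},{"tx":0.012,"ty":0.0165,"tz":0.12,"wx":0,"wy":0,"wz":-0.04},{"tx":0.012,"ty":0.0165,"tz":0.2,"wx":0,"wy":0,"wz":-0.04},{"tx":0.012,"ty":0.0165,"tz":0.28,"wx":0,"wy":0,"wz":-0.04},{"tx":0.012,"ty":0.0165,"tz":0.3,"wx":0,"wy":0,"wz":-0.04}]'
python3 -m inch '[{"tx":0,"ty":0,"tz":0,"wx":0,"wy":0,"wz":0},{"tx":0,"ty":0,"tz":0,"wx":0,"wy":0,"wz":0},{"tx":0,"ty":0,"tz":0,"wx":0,"wy":0,"wz":0}]' 
python3 - <<'E'
from h import *
st();snap('wrist','w18');snap('side','s18')
i=cv2.imread('pics/s18.png');cv2.imwrite('pics/s18c.png',cv2.resize(i[230:400,330:500],None,fx=3,fy=3,interpolation=2))
E
```

```text
time: 30.18
position: [0.4296, -0.3084, 0.1234]
ee_rot: [[-0.975, 0.221, -0.002], [0.221, 0.975, 0.001], [0.002, 0.001, -1.0]]
wrist_force: [-0.8, 0.9, -4.2]
width: 0.146
time: 30.55
position: [0.4303, -0.3091, 0.1253]
ee_rot: [[-0.975, 0.222, 0.001], [0.222, 0.975, -0.001], [-0.001, -0.0, -1.0]]
wrist_force: [0.3, -0.3, -4.8]
width: 0.145
t 30.55 p [ 0.4303 -0.3091  0.1253] w 0.145 F [ 0.3 -0.3 -4.8]
[[-0.975, 0.222, 0.001], [0.222, 0.975, -0.001], [-0.001, -0.0, -1.0]] [ 37.  46. -10. 102.  13.  34.  97.]
```

View pics/w18.png

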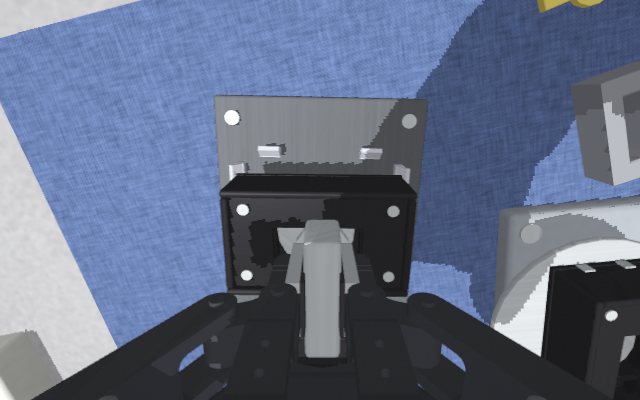

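View pics/s18c.png

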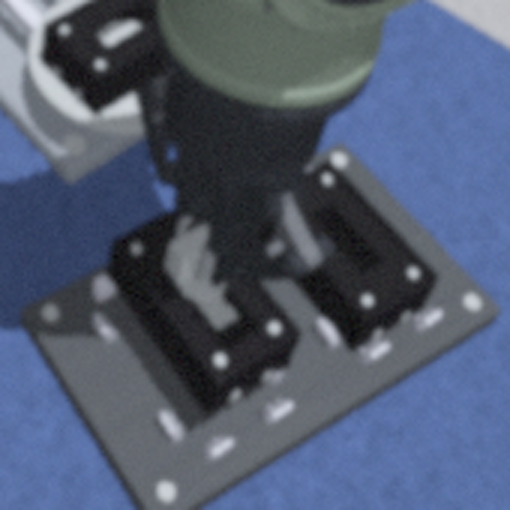

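```bash
python3 - <<'E'
from fit import *
O=[(.1203,.062),(.1203,-.062),(-.1203,-.062),(-.1203,.062)]
H=[(-.039,-.0195),(-.039,.0195),(.039,.0195),(.039,-.0195)]
x=fit([('w18',[(232,117),(409.5,121.5)],[2,3])],O,[.491,-.327,np.radians(-14)],z=.021)
n=x[:2]-.06*np.array([np.cos(x[2]),np.sin(x[2])]);print('nest',n)
h=fit([('w18',[(242.5,210),(393.5,211.5),(389,276.5),(246.5,274.5)],[1,2,3,0])],H,[.433,-.313,np.radians(76),.1],zfree=True)
h=fit([('w18',[(242.5,210),(393.5,211.5),(389,276.5),(246.5,274.5)],[1,2,3,0])],H,[.433,-.313,np.radians(76)],z=.097)
E
```

```text
[ 0.4911 -0.3268 -0.2482] yaw -14.223541002328918 res [-0.1  0.   0.1  0. ]
nest [ 0.43295008 -0.31210704]
[ 0.4328 -0.312   1.336   0.0972] yaw 76.54881191041268 res [ 0.6 -1.1 -0.2 -1.  -0.8  0.9  0.4  1.4]
[ 0.4329 -0.312   1.336 ] yaw 76.5487229737306 res [ 0.6 -1.1 -0.3 -0.9 -0.9  0.8  0.5  1.3]
```

```bash
python3 -m inch '[{"tx":0,"ty":0,"tz":0.03,"wx":0,"wy":0,"wz":0},{"tx":0,"ty":0,"tz":0.06,"wx":0,"wy":0,"wz":0},{"tx":0,"ty":0,"tz":0.09,"wx":0,"wy":0,"wz":0},{"tx":0,"ty":0,"tz":0.11,"wx":0,"wy":0,"wz":0},{"tx":0,"ty":0,"tz":0.125,"wx":0,"wy":0,"wz":0}]'
python3 -m inch '[{"tx":0,"ty":0,"tz":0.012,"wx":0,"wy":0,"wz":0},{"tx":0,"ty":0,"tz":0.024,"wx":0,"wy":0,"wz":0},{"tx":0,"ty":0,"tz":0.036,"wx":0,"wy":0,"wz":0},{"tx":0,"ty":0,"tz":0.048,"wx":0,"wy":0,"wz":0},{"tx":0,"ty":0,"tz":0.048,"wx":0,"wy":0,"wz":0}]'
python3 - <<'E'
from h import *
st();snap('wrist','w19');snap('side','s19')
i=cv2.imread('pics/s19.png');cv2.imwrite('pics/s19c.png',cv2.resize(i[230:400,330:500],None,fx=3,fy=3,interpolation=2))
E
```

```text
time: 31.28
position: [0.4302, -0.3089, 0.0932]
ee_rot: [[-0.975, 0.222, -0.0], [0.222, 0.975, 0.0], [0.0, -0.0, -1.0]]
wrist_force: [0.2, 0.4, -4.8]
width: 0.149
time: 31.9
position: [0.4302, -0.309, 0.0816]
ee_rot: [[-0.975, 0.222, 0.0], [0.222, 0.975, -0.0], [-0.0, -0.0, -1.0]]
wrist_force: [-0.2, -0.4, 0.1]
width: 0.149
t 31.9 p [ 0.4302 -0.309   0.0816] w 0.149 F [-0.2 -0.4  0.1]
[[-0.975, 0.222, 0.0], [0.222, 0.975, -0.0], [-0.0, -0.0, -1.0]] [ 37.  50.  -8. 103.  14.  28.  96.]
```

View pics/w19.png

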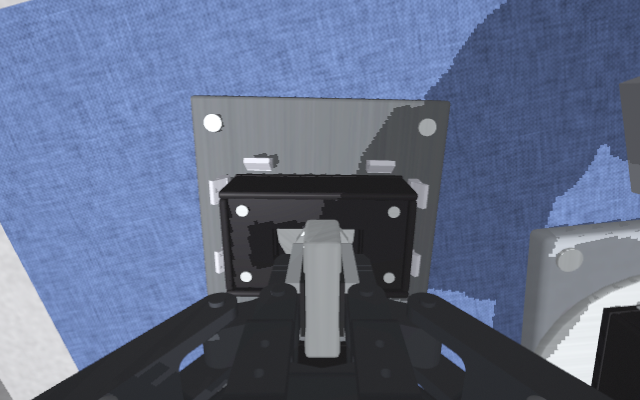

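View pics/s19c.png

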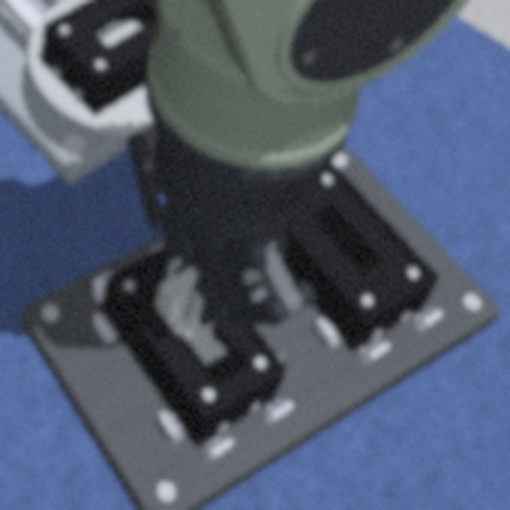

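```bash
python3 -m inch '[{"tx":0,"ty":0,"tz":0.006,"wx":0,"wy":0,"wz":0},{"tx":0,"ty":0,"tz":0.012,"wx":0,"wy":0,"wz":0},{"tx":0,"ty":0,"tz":0.018,"wx":0,"wy":0,"wz":0},{"tx":0,"ty":0,"tz":0.018,"wx":0,"wy":0,"wz":0}]'
python3 - <<'E'
from fit import *
st();snap('wrist','w20')
import cv2
i=cv2.imread('pics/w20.png');cv2.imwrite('pics/w20c.png',cv2.resize(i[90:310,180:460],None,fx=2.7,fy=2.7,interpolation=2))
H=[(-.039,-.0195),(-.039,.0195),(.039,.0195),(.039,-.0195)]
h=fit([('w19',[(242,211),(394,212),(389.5,278),(246,276.5)],[1,2,3,0])],H,[.433,-.313,np.radians(76),.1],zfree=True)
E
```

```text
time: 32.5
position: [0.4302, -0.3089, 0.077]
ee_rot: [[-0.975, 0.222, -0.0], [0.222, 0.975, -0.0], [0.0, -0.0, -1.0]]
wrist_force: [-0.0, 0.3, -1.3]
width: 0.146
t 32.5 p [ 0.4302 -0.3089  0.077 ] w 0.146 F [-0.   0.3 -1.3]
[[-0.975, 0.222, -0.0], [0.222, 0.975, -0.0], [0.0, -0.0, -1.0]] [ 37.  50.  -8. 103.  14.  27.  96.]
[ 0.4327 -0.3118  1.3388  0.055 ] yaw 76.70855412493967 res [ 0.3 -0.9 -0.2 -0.7 -0.6  0.7  0.5  1.1]
```

View pics/w20c.png

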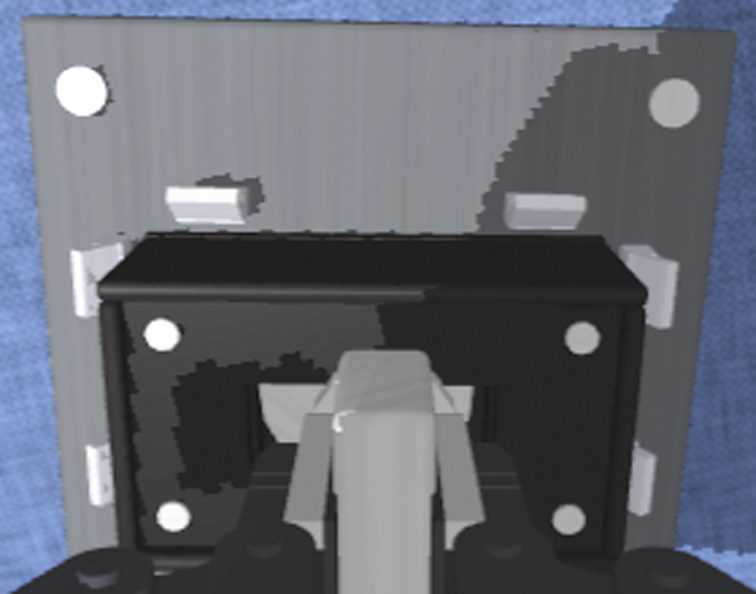

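```bash
python3 -m inch '[{"tx":0,"ty":0,"tz":0,"wx":0,"wy":0,"wz":0},{"tx":0,"ty":0,"tz":0,"wx":0,"wy":0,"wz":0},{"tx":0,"ty":0,"tz":0,"wx":0,"wy":0,"wz":0},{"tx":0,"ty":0,"tz":0,"wx":0,"wy":0,"wz":0}]' -0.3
python3 -m inch '[{"tx":0,"ty":0,"tz":-0.05,"wx":0,"wy":0,"wz":0},{"tx":0,"ty":0,"tz":-0.2,"wx":0,"wy":0,"wz":0},{"tx":0,"ty":0,"tz":-0.4,"wx":0,"wy":0,"wz":0},{"tx":0,"ty":0,"tz":-0.6,"wx":0,"wy":0,"wz":0},{"tx":0.2,"ty":0,"tz":-0.6,"wx":0,"wy":0,"wz":0}]'
python3 -m inch '[{"tx":-0.2,"ty":0.2,"tz":0,"wx":0,"wy":0,"wz":0},{"tx":-0.3,"ty":0.4,"tz":0,"wx":0,"wy":0,"wz":0},{"tx":-0.3,"ty":0.4,"tz":0,"wx":0,"wy":0,"wz":0}]'
python3 - <<'E'
from fit import *
st();snap('wrist','w21');snap('side','s21');snap('top','t21')
import cv2
i=cv2.imread('pics/s21.png');cv2.imwrite('pics/s21c.png',cv2.resize(i[210:400,310:500],None,fx=3,fy=3,interpolation=2))
i=cv2.imread('pics/t21.png');cv2.imwrite('pics/t21c.png',cv2.resize(i[150:290,330:500],None,fx=4,fy=4,interpolation=2))
E
```

```text
time: 33.05
position: [0.4302, -0.309, 0.0771]
ee_rot: [[-0.975, 0.222, -0.0], [0.222, 0.975, -0.0], [-0.0, -0.0, -1.0]]
wrist_force: [0.0, 0.6, 0.7]
width: 0.647
time: 33.67
position: [0.3839, -0.2986, 0.2305]
ee_rot: [[-0.975, 0.22, 0.007], [0.22, 0.975, -0.004], [-0.007, -0.002, -1.0]]
wrist_force: [-0.4, -1.4, -2.1]
width: 0.65
time: 34.05
position: [0.4792, -0.2128, 0.2278]
ee_rot: [[-0.977, 0.215, 0.002], [0.215, 0.977, 0.001], [-0.001, 0.002, -1.0]]
wrist_force: [-0.4, -1.3, 0.9]
width: 0.65
t 34.05 p [ 0.4792 -0.2128  0.2278] w 0.65 F [-0.4 -1.3  0.9]
[[-0.977, 0.215, 0.002], [0.215, 0.977, 0.001], [-0.001, 0.002, -1.0]] [ 27.  37. -12.  96.   9.  48.  89.]
```

View pics/w21.png

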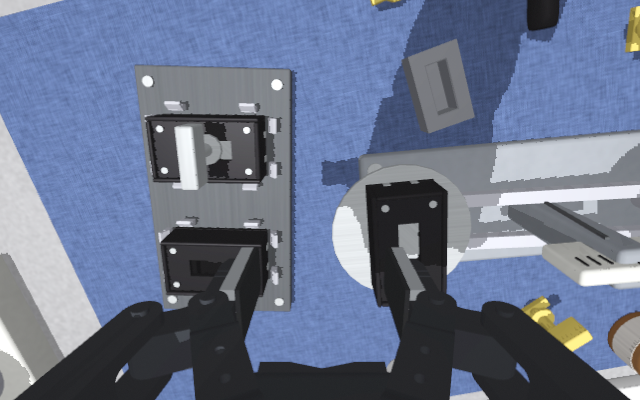

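View pics/s21c.png

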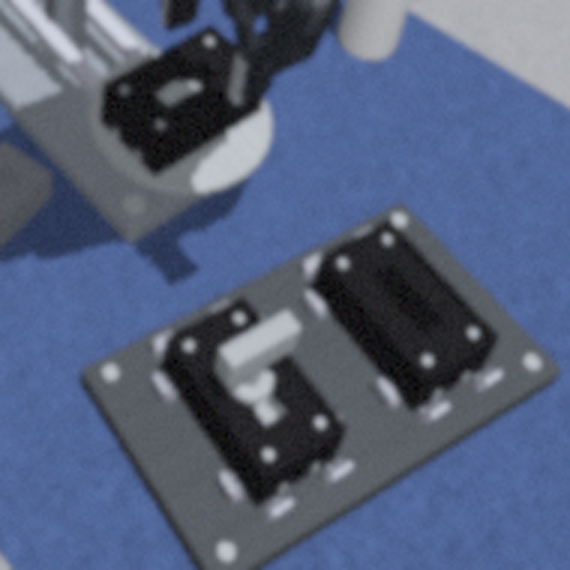

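View pics/t21c.png

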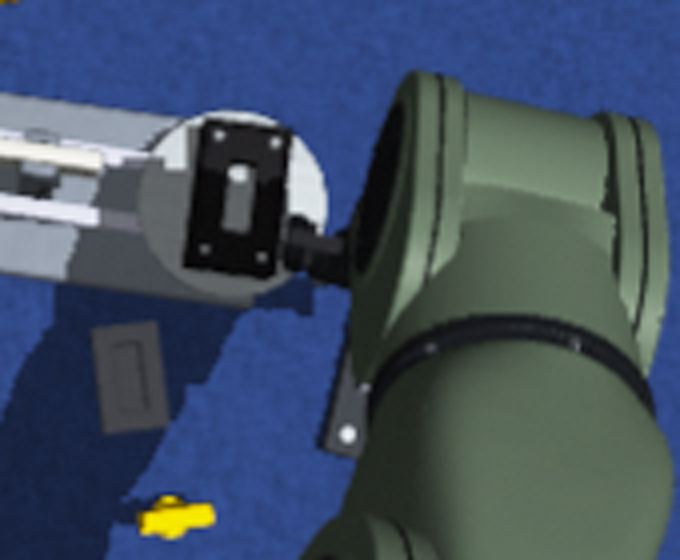

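```bash
python3 -m inch '[{"tx":0,"ty":0,"tz":-0.1,"wx":0,"wy":0,"wz":0},{"tx":0,"ty":0,"tz":-0.2,"wx":0,"wy":0,"wz":0},{"tx":0,"ty":0,"tz":-0.2,"wx":0,"wy":0,"wz":0},{"tx":0,"ty":0,"tz":-0.2,"wx":0,"wy":0,"wz":0}]'
python3 - <<'E'
from fit import *
st();snap('wrist','w22')
import cv2
i=cv2.imread('pics/w22.png');cv2.imwrite('pics/w22c.png',cv2.resize(i[60:320,120:340],None,fx=2.3,fy=2.3,interpolation=2))
H=[(-.039,-.0195),(-.039,.0195),(.039,.0195),(.039,-.0195)]
h=fit([('w21',[(159.5,127.5),(247.5,130.5),(249,172),(164.5,169.5)],[1,2,3,0])],H,[.433,-.313,np.radians(76)],z=.055)
px=proj('w21',[[.4307,-.309,.056],[.4307,-.309,.108]]);print('expected collar/wing-top px if key upright',px)
print(at('w21',[(187,157)],.108))
E
```

```text
time: 34.7
position: [0.476, -0.2177, 0.2769]
ee_rot: [[-0.975, 0.223, -0.001], [0.223, 0.975, -0.0], [0.0, -0.0, -1.0]]
wrist_force: [-0.1, -0.1, -0.3]
width: 0.65
t 34.7 p [ 0.476  -0.2177  0.2769] w 0.65 F [-0.1 -0.1 -0.3]
[[-0.975, 0.223, -0.001], [0.223, 0.975, -0.0], [0.0, -0.0, -1.0]] [ 28.  33. -12.  91.   8.  56.  90.]
[ 0.4322 -0.3116  1.3222] yaw 75.75781378039095 res [ 0.7 -0.2 -0.3 -0.5 -0.5  0.4  0.   0.4]
expected collar/wing-top px if key upright [[207.01228322 148.15921909]
 [185.45690594 158.49524109]]
[[ 0.42985634 -0.30746983  0.108     ]]
```

View pics/w22c.png

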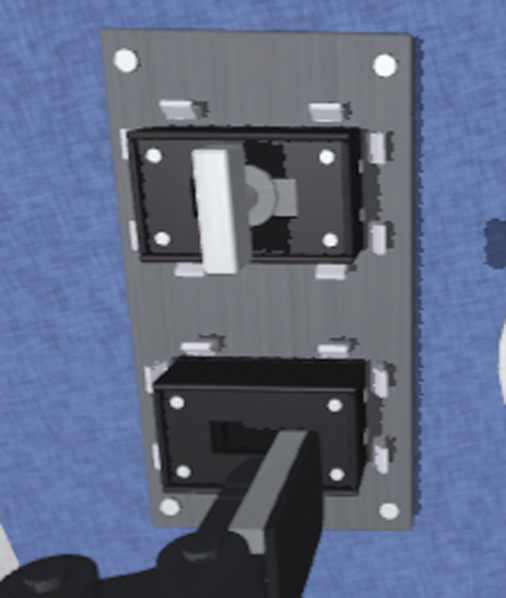

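```bash
python3 -c "
from plant import hand_in
print(hand_in())"
```

```text
the job is handed in; nothing more can be done
None
```

I handed the job in at about 34.7 s of the 72 s. The heavier housing is in the free nest with the key locked in it, and the lighter one is still on the right pan.

**What I did**
- The upper housing in the tray (at about x 0.577, y 0.312) went onto the left pan. The lower one (at about x 0.430, y 0.300) went onto the right pan.
- After release the left pan went down. In the side camera the right pan was 12 mm up, within half a pixel, so the left housing is the heavier one.
- I took the grey key from the stand, put it in the left housing and turned it a quarter. I let go for about 1 s; the side picture showed the left pan still down.
- I gripped the key again and lifted the housing by the key alone until its underside was more than 0.2 m up.
- While hanging, the housing had shifted about 4 mm on the key and turned about 1°, within the key's play. I corrected for this before lowering it into the nest.

**Last checks**
- **Housing in the nest:** it lies about 1 mm from the nest centre, within 1° of the fixture's y axis, and at the expected height. I did not measure its tilt separately, but the picture shows it flat between the stops.
- **Key:** it stands upright and is a quarter turn from the slot. It is about 4 mm off the housing's centre, and the limit is 7 mm.
- **Lighter housing:** it looked centred on its pan in the last pictures.
- **Gripper:** it was clear of everything, with no wrist force.
- **Spools, bottle and jar:** they looked unmoved in every picture that showed them, but I did not measure them at the end.

No check failed. The wrist and top cameras differed by about 1 mm on the fixture's position, and I used a value between them.

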